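# Free the hemmed-in flask for the press

### The arm

A 7-joint arm with a two-finger parallel gripper is mounted at the origin on the work surface. World frame = base frame: x ahead of the robot, y to its left, z up, the work surface at z = 0. Lengths are in m, angles in rad, forces in N, time in s.
With the tool pointing down it reaches from about 0.425 to 0.925 m from the base axis. Payload 6.8 kg.
Tool frame: the origin (TCP) lies on the front face of the gripper's body, between the roots of the fingers; the fingertips stand 73 mm ahead of it and the grasp point (between the pads) lies 54 mm ahead of it; z points along the fingers, y is the direction in which the jaws open and shut (so a half turn about z gives the same grasp; the last joint's range is limited). The gripper opens to 85 mm and grips with 20 to 120 N. Pads are 22 mm wide; open, the fingers measure 114 mm over their backs; the gripper's body (76 mm by 85 mm) begins 54 mm behind the grasp point. The pads swing forward as they close: fully open they stand 13 mm farther back than shut.
Start: joints at [-1.453, 0.477, 0.022, 1.555, -0.011, 1.109, -0.083], TCP at [0.151, 0.658, 0.304] pointing down, gripper open.
Joint ranges: [-2.96, 2.96], [-0.34, 2.1], [-1.41, 1.46], [0.24, 2.44], [-1.37, 4.51], [0.17, 1.92], [-2.96, 2.96]. Speed limits (rad/s): [2.39, 2.39, 3.14, 3.14, 3.14, 3.14, 3.14].

### API

Orientations are given as a unit quaternion [w, x, y, z].
In Python, from station import get_obs, read_camera, hand_in, spot_in, cut_out, spot_point gives the robot as it stands. The module is installed in compiled form; this text tells all that it offers.
- The arm moves only by the tool move_arm, never from a script. Its arguments are lists of equal length, an entry for each row: "gripper": the opening, from 0 (shut) to 1 (fully open); "xyz": the shift along the tool's x, y, z in cm, a list of three; "twist": the turn about the tool's z in rad. A call has 1 to 5 rows; each row is the pose to reach, as a shift and turn from the pose commanded when the call began, along the tool's axes at that moment; what a row does not reach only later rows make up. A row lasts 1/12 s, in which the tool goes at most 41.7 mm and 7.16 degrees, less where a joint would pass 70% of its speed; a pose out of reach is approached as far as the arm can. A call with a gripper value outside its range is refused whole. The fingers move at their own pace and stop on an object; "squeeze" is the grip in N (left out, the last holds). Time passes only in rows, so rows that repeat a pose let the fingers close. It gives the time, the measured TCP pose, the force and the opening at its end, in the units of the state.
- get_obs(): the state, without advancing time (a new reading comes with each control period).
- read_camera(name): name is "scene" or "side" or "wrist"; returns a dict with "pixels" (420x560x3 uint8, red, green, blue), "fx", "fy", "cx", "cy" (pixels), "R" (3x3) and "t" (3): a world point X has camera coordinates R X + t. Camera axes: x right, y down, z forward; pixel columns grow to the right and rows downward; lengths in m; the calibration is good to about 2 mm. The wrist camera is an equidistant fisheye: a pixel r from the principal point sees the ray r / f radians off the axis. A picture is of the moment at which its call begins. There is no depth.
- hand_in(): hands the job in, once; it reports no verdict.
Trained networks look in the newest picture that a camera, given by its name, has taken for a name from the list of things; names that differ only in an ending like _2 or _b are one class to them, and where a whole thing is asked for, a point or a joint stands for the part that bears it (a point fixed in the world has none). Each returns a list of dicts, best first, with "p" (0 to 1); they miss things now and then, are a little off and sometimes report something else, mostly with a low value. They report only what shows in the picture. A call takes as long as a camera call. They do not tell look-alikes from the thing itself.
- spot_in(query, camera): "centre" ([x, y, z] in m, in world coordinates, good to about 4 mm: the middle of the surface that is visible of it).
- cut_out(query, camera): "pixels" (420x560 bool, what is visible of it).
- spot_point(query, camera): "centre" ([x, y, z] in m, in world coordinates, good to about 4 mm: a listed point, or the origin of a listed thing).
The state is a dict: "t": time; "q": joint angles; "joint_vel": joint speeds; "joint_torque": joint torques, N m; "eef_pos": TCP position; "tool_rot": TCP orientation; "contact_force": force on the tool from outside, world axes, zero at the start; "torque": the same for the moment, N m; "gripper_width": opening from 0.0 (shut) to 1.0 (fully open).
Only numpy, scipy, OpenCV 4.12 (cv2) and the standard library are available. Lean on these libraries where they do the work, as an engineer would, in place of code of your own. Each camera call takes 0.05 s, during which the arm holds its last target.

### The job

The bronze flask on the steel tray is hemmed in by the stone model base and the lidded canister: stand those two aside on the black rubber mat, then set the flask upright, centred and square on the raised platen at the front of the hand press. After that put the stone base and the canister each back upright on the tray, where it stood before. Set everything down gently without dropping it, and do not disturb the mug or the mixing bowl.

Things in the scene. Friction and masses are not known exactly. Their poses are not given: they have to be found in the camera images.
- flask_center (a point): Centre of the bronze denture flask, half-way up (28 mm over its underside): oblong metal block with rounded corners and a dark seam, 95 long (its x) x 62 wide (its y) x 56 high, 0.5 to 0.8 kg, z up. Hold it across its 62 mm width (flats 55 mm long). At the start in mid-tray, long axis about along the tray's x, some 10 mm from each neighbour, so no room for fingers until both are gone.
- stone_center (a point): Centre of the grey stone model base's block, 17 mm over its underside: block 56 (its x) x 64 (its y) x 34 mm high, with a horseshoe ridge on top up to 41 mm; about 0.2 kg, z up. It stands beside one long side of the flask, its 56 mm direction about along the flask's length, so that held across the 56 mm the fingers clear the flask.
- canister_center (a point): Centre of the aluminium canister, on its axis 29 mm over its underside: upright cylinder 64 mm in diameter, 58 mm high, with a low lid and a small black knob up to 70 mm; about 0.2 kg, z up. It stands beside the other long side of the flask (which neighbour is on which side varies).
- tray: Fixed shallow steel tray, 180 (its x) x 270 (its y) mm, rim 12 mm high and 4 mm thick, floor 4 mm thick. Origin at the centre of its underside, z up. Flask, stone base and canister stand on its floor (4 mm above the counter) in a row along its y, the flask in the middle.
- mat: Fixed black rubber mat, 240 (its x) x 150 (its y) x 3 mm thick, flat on the counter left or right of the tray, empty at the start. Origin at the centre of its underside, z up. It has room for two things side by side along its x, e.g. 60 mm either side of the centre.
- platen (a point): Centre of the top face of the platen, a raised steel plate 110 (its x) x 76 (its y) mm, 32 mm above the counter, at the front of the fixed cast-aluminium hand press; x points to the back of the press, z up. Open above. Press base round it 22 mm high; columns, beam (0.24 m high) and spoked handle (0.31 m high) 170 mm and more behind. The mat lies on the tray's other side.
- mug: Bystander: chipped white enamel mug, 80 mm in diameter, 78 mm high, behind the tray (seen from the robot). Origin at the centre of its underside. Not to be disturbed.
- bowl: Bystander: grey rubber mixing bowl, 104 mm across, 55 mm high, behind the tray. Origin at the centre of its underside. Not to be disturbed.
Mind the look-alikes: they are no part of the job. There is more than one size of the part that bears stone_center; the job needs the smaller. Leave any purple look-alike of the part that bears flask_center alone.

How it is judged:
On the way, in this order (a step that is already met when the one before it is completed fails the run):
1. the stone base and the canister both stand released on the rubber mat (x of stone_center in the frame of mat between -0.11 and 0.11 m and y of stone_center in the frame of mat between -0.065 and 0.065 m and z of stone_center in the frame of mat below 0.026 m and angle between each of stone_center, canister_center's own z axis and vertical below 0.15 rad and linear speed of each of stone, canister below 0.03 m/s and contact force between the fingers and stone below 0.05 N and x of canister_center in the frame of mat between -0.11 and 0.11 m and y of canister_center in the frame of mat between -0.065 and 0.065 m and z of canister_center in the frame of mat below 0.038 m and contact force between the fingers and canister below 0.05 N), for 0.2 s.
2. the flask stands released, centred and square on the press platen (horizontal distance between flask_center and platen below 0.012 m and z of flask_center in the frame of platen between 0.022 and 0.034 m and angle between flask_center's own z axis and vertical below 0.1 rad and angle between the x axis of flask_center and the x axis of platen, either way round below 0.2 rad and linear speed of flask below 0.03 m/s and contact force between the fingers and flask below 0.05 N), for 0.2 s.
3. the stone base and the canister are back where they stood, released (distance of each of stone_center, canister_center from where it was at the start of the episode below 0.015 m and angle between each of stone_center, canister_center's own z axis and vertical below 0.1 rad and linear speed of each of stone, canister below 0.03 m/s and contact force between the fingers and stone below 0.05 N and contact force between the fingers and canister below 0.05 N), for 0.2 s.
At the end, for the whole second after the job is handed in: Flask upright on the platen, within 12 mm of its centre and 0.2 rad of its x axis (either way round); stone base and canister upright on the tray, each within 15 mm of where it started; mug and bowl within 30 mm of their places; all released and at rest (all of step 2 and all of step 3 and distance of each of mug, bowl from where it was at the start of the episode below 0.03 m); the robot touches nothing.
It fails at once if the flask, stone base or canister is dropped or thrown (falls freely by more than about 13 mm) ((linear speed of flask above 0.5 m/s and contact force between the fingers and flask below 0.05 N) or (linear speed of stone above 0.5 m/s and contact force between the fingers and stone below 0.05 N) or (linear speed of canister above 0.5 m/s and contact force between the fingers and canister below 0.05 N)).
It fails at once if the mug or the bowl is shifted by more than 30 mm or tipped (not (distance of mug from where it was at the start of the episode below 0.03 m) or not (distance of bowl from where it was at the start of the episode below 0.03 m) or angle between any of mug, bowl's own z axis and vertical above 0.4 rad).
It also fails if it takes over 133 s, if anything falls off the work surface, if the arm or the gripper's body presses on something with over 40 N, if the wrist force passes 120 N, or if a joint passes its speed limit or range.

## Working session

There is one attempt and no reset: what is moved stays moved. The work goes in short steps, Python scripts to look and compute and a tool call to move; the robot and the scene stay as the last step left them, time stands still between calls to the robot, and variables do not carry over. Pictures are saved under pics/ and viewed, and the job is handed in when it is done.

Besides the shell and the picture viewer there is one more tool, called after "Call:" by a JSON object that holds its "method" and its "body", one argument or row to a line. move_arm: Moves the arm, as the interface text tells. Its arguments: {"type":"object","properties":{"gripper":{"type":"array","items":{"type":"number"}},"xyz":{"type":"array","items":{"type":"array","items":{"type":"number"}}},"twist":{"type":"array","items":{"type":"number"}},"squeeze":{"type":"number"}},"required":["gripper","xyz","twist"]}

```bash
mkdir -p pics
cat > h.py <<'E'
import numpy as np,cv2
from station import *
def save(c,n):
    d=read_camera(c); cv2.imwrite(f'pics/{n}.png',d['pixels'][:,:,::-1]); return d
E
python3 - <<'E'
from h import *
for c in ['scene','side','wrist']:
    d=save(c,c+'0'); print(c,d['fx'],d['cx'],d['cy'],d['R'].round(3).tolist(),d['t'].round(3).tolist())
    for q in ['flask_center','stone_center','canister_center','tray','mat','platen','mug','bowl']:
        print(q,[(np.round(r['centre'],3).tolist(),round(r['p'],2)) for r in spot_point(q,c)])
o=get_obs();print(o['t'],o['eef_pos'],o['tool_rot'])
E
```

```text
scene 497.13276233651504 288.13138885524506 211.16366856495887 [[0.369, 0.929, 0.008], [0.522, -0.2, -0.829], [-0.769, 0.31, -0.559]] [-0.208, -0.261, 1.569]
flask_center [([0.535, -0.011, 0.033], 0.67), ([0.768, -0.081, -0.002], 0.67)]
stone_center [([0.352, -0.134, 0.02], 0.89), ([0.546, -0.076, 0.023], 0.65)]
canister_center [([0.549, 0.07, 0.031], 0.81)]
tray [([0.547, -0.001, 0.005], 0.84)]
mat [([0.515, 0.329, -0.005], 0.89)]
platen [([0.507, -0.344, 0.03], 0.63)]
mug [([0.782, 0.075, 0.001], 0.73)]
bowl [([0.77, -0.08, -0.003], 0.74)]
side 520.3729078176974 276.2913863430168 212.77745911608764 [[0.899, -0.437, 0.013], [-0.267, -0.572, -0.776], [0.346, 0.695, -0.631]] [-0.482, 0.194, 0.851]
flask_center [([0.316, 0.188, 0.03], 0.97), ([0.533, -0.006, 0.029], 0.75)]
stone_center [([0.356, -0.134, 0.019], 0.75), ([0.549, -0.077, 0.019], 0.56)]
canister_center [([0.547, 0.067, 0.033], 0.58)]
tray [([0.544, -0.078, 0.022], 0.62)]
mat [([0.516, 0.329, 0.0], 0.67)]
platen [([0.51, -0.345, 0.032], 0.84)]
mug [([0.786, 0.073, 0.0], 0.84)]
bowl []
wrist 325.19226210127806 284.72352926436747 212.35825373829368 [[0.224, 0.975, -0.001], [0.93, -0.214, 0.298], [0.29, -0.068, -0.955]] [-0.675, -0.039, 0.381]
flask_center [([0.317, 0.18, 0.027], 0.86)]
stone_center [([0.547, -0.079, 0.016], 0.55)]
canister_center []
tray []
mat [([0.514, 0.326, 0.0], 0.71)]
platen []
mug []
bowl [([0.517, 0.331, -0.001], 0.52)]
1.35 [0.1511202  0.65790163 0.3039229 ] [-2.82444694e-06  1.12648974e-01  9.93634846e-01  4.81284056e-05]
```

View pics/scene0.png

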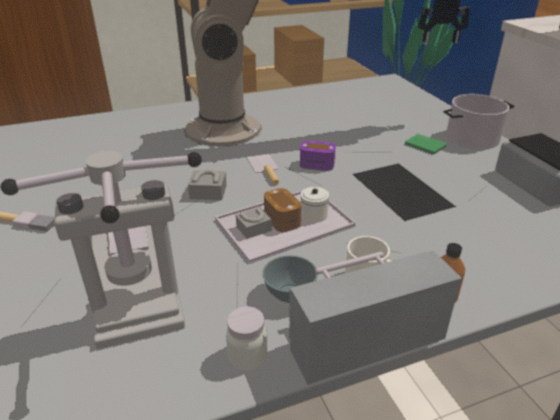

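View pics/side0.png

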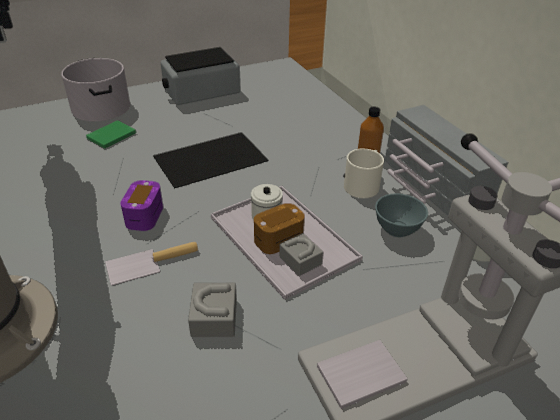

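View pics/wrist0.png

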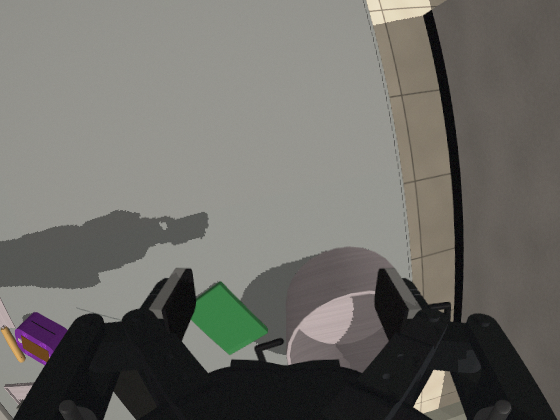

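```bash
cat >> h.py <<'E'
def proj(d,P):
    c=np.asarray(P)@d['R'].T+d['t']; return np.c_[d['fx']*c[:,0]/c[:,2]+d['cx'],d['fy']*c[:,1]/c[:,2]+d['cy']]
def ray(d,uv,z):
    uv=np.atleast_2d(uv).astype(float); r=np.c_[(uv[:,0]-d['cx'])/d['fx'],(uv[:,1]-d['cy'])/d['fy'],np.ones(len(uv))]@d['R']
    o=-d['R'].T@d['t']; return o+r*((z-o[2])/r[:,2])[:,None]
E
python3 - <<'E'
from h import *
im={}
for c in ['scene','side']:
    d=read_camera(c); im[c]=d['pixels'][:,:,::-1]
    np.save(f'cal_{c}.npy',d,allow_pickle=True)
    for q in ['flask_center','stone_center','canister_center','tray','mat','platen','bowl','mug']:
        for i,r in enumerate(cut_out(q,c)):
            m=r['pixels']; ys,xs=np.nonzero(m); print(c,q,i,round(r['p'],2),m.sum(),xs.mean().round(),ys.mean().round())
            np.save(f'm_{c}_{q}_{i}.npy',m)
a=cv2.resize(im['side'][170:350,170:370],None,fx=4,fy=4,interpolation=2)[:600,:800]
cv2.imwrite('pics/crop1.png',cv2.resize(im['side'][170:340,170:370],(706,600),interpolation=2))
cv2.imwrite('pics/crop2.png',cv2.resize(im['side'][290:420,290:470],(800,578),interpolation=2))
E
```

```text
scene flask_center 0 0.89 946 317.0 156.0
scene flask_center 1 0.68 1312 283.0 210.0
scene flask_center 2 0.58 880 315.0 205.0
scene stone_center 0 0.8 1055 207.0 185.0
scene stone_center 1 0.78 815 254.0 223.0
scene stone_center 2 0.31 3011 404.0 192.0
scene canister_center 0 0.97 915 315.0 205.0
scene tray 0 0.9 3033 283.0 233.0
scene mat 0 0.81 2985 403.0 192.0
scene platen 0 0.67 17945 120.0 246.0
scene bowl 0 0.96 1705 287.0 275.0
scene mug 0 0.95 930 366.0 251.0
side flask_center 0 0.94 1900 277.0 226.0
side flask_center 1 0.87 1737 142.0 205.0
side stone_center 0 0.67 1259 301.0 254.0
side stone_center 1 0.56 2574 213.0 309.0
side canister_center 0 0.62 698 265.0 198.0
side tray 0 0.71 5211 287.0 246.0
side mat 0 0.89 3415 209.0 159.0
side platen 0 0.94 31895 451.0 311.0
side bowl 0 0.98 1748 400.0 213.0
side mug 0 0.81 1650 363.0 172.0
```

View pics/crop1.png

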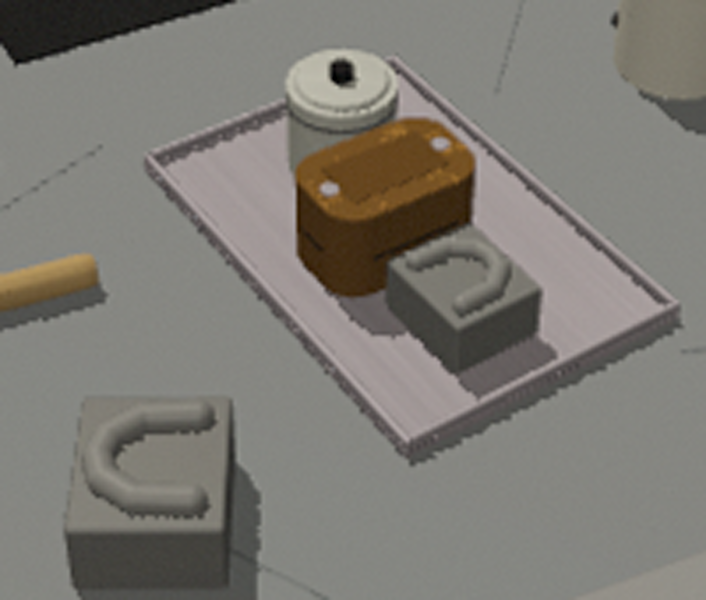

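View pics/crop2.png

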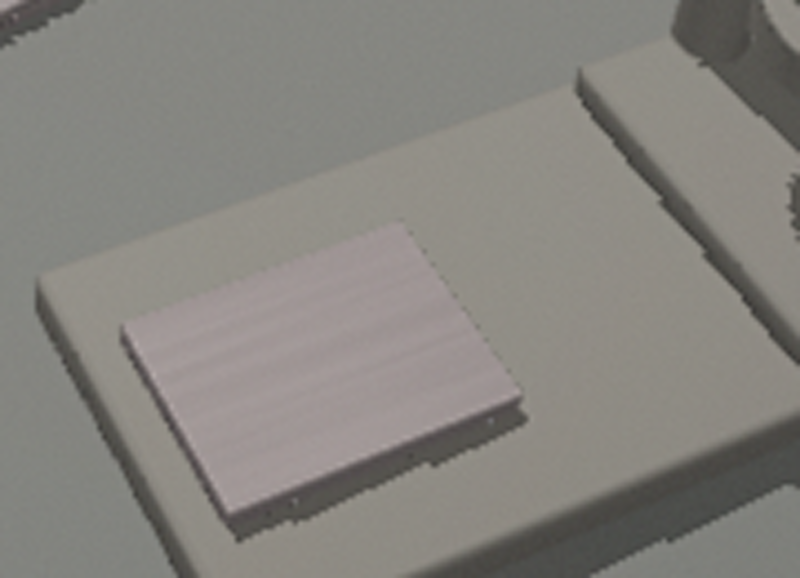

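The crop shows the bronze flask (side px 277,226) on the tray, with the small stone base (301,254) and the canister (265,200) beside it. The larger stone (213,309) and the purple flask (142,205) stand off the tray, so they are the look-alikes. Next I fit the poses.

```bash
cat > fit.py <<'E'
from h import *
from scipy.optimize import minimize
D={c:np.load(f'cal_{c}.npy',allow_pickle=True).item() for c in ['scene','side']}
# platen
pc=np.array([[122,326],[400,220],[522,398],[230,516]])/4.445+290
X=ray(D['side'],pc,.032); print('platen',X.mean(0).round(4),X.round(3)[:,:2].tolist())
for i,j in [(0,1),(3,2),(3,0),(2,1)]:
    v=X[j]-X[i]; print(np.linalg.norm(v).round(3),np.degrees(np.arctan2(v[1],v[0])).round(1))
def box(l,w,h,r,z0):
    a=np.linspace(0,np.pi/2,6);p=[]
    for k,(sx,sy) in enumerate([(1,1),(-1,1),(-1,-1),(1,-1)]):
        p+=[(sx*(l/2-r)+r*np.cos(t+k*np.pi/2),sy*(w/2-r)+r*np.sin(t+k*np.pi/2)) for t in a]
    p=np.array(p); return np.vstack([np.c_[p,np.full(len(p),z)] for z in (z0,z0+h)])
SC=4
def sil(d,P):
    m=np.zeros((420*SC,560*SC),np.uint8); q=cv2.convexHull(((proj(d,P)+.5)*SC).round().astype(np.int32)); cv2.fillConvexPoly(m,q,1)
    return m
def fit(name,P,x0,masks,occ=None):
    M={c:cv2.resize(np.load(f).astype(np.uint8),None,fx=SC,fy=SC,interpolation=0) for c,f in masks.items()}
    O={c:(cv2.resize(np.load(f).astype(np.uint8),None,fx=SC,fy=SC,interpolation=0) if f else None) for c,f in (occ or {}).items()}
    def cost(x):
        c_,s_=np.cos(x[2]),np.sin(x[2]); Q=P@np.array([[c_,s_,0],[-s_,c_,0],[0,0,1]])+[x[0],x[1],0]
        L=0
        for c in M:
            s=sil(D[c],Q)
            if O.get(c) is not None: s=s&(1-O[c])
            L+=1-(s&M[c]).sum()/(s|M[c]).sum()
        return L
    best=None
    for y in (x0[2]-.15,x0[2],x0[2]+.15):
        s=np.array([[x0[0],x0[1],y]]+[[x0[0]+.008*(i==0),x0[1]+.008*(i==1),y+.1*(i==2)] for i in range(3)])
        r=minimize(cost,s[0],method='Nelder-Mead',options=dict(initial_simplex=s,xatol=1e-4,fatol=1e-4))
        if best is None or r.fun<best.fun: best=r
    print(name,best.x.round(4),np.degrees(best.x[2]).round(1),best.fun.round(3)); return best.x
E
cat > run1.py <<'E'
from fit import *
f=lambda c,q,i:f'm_{c}_{q}_{i}.npy'
fl=fit('flask',box(.095,.062,.056,.02,.004),[.535,-.008,0],{'scene':f('scene','flask_center',1),'side':f('side','flask_center',0)},{'side':f('side','stone_center',0),'scene':f('scene','stone_center',1)})
fit('stone',box(.056,.064,.034,.001,.004),[.547,-.077,0],{'scene':f('scene','stone_center',1),'side':f('side','stone_center',0)},{'scene':f('scene','flask_center',1)})
fit('mat',box(.24,.15,.003,.001,0),[.515,.329,0],{'scene':f('scene','mat',0),'side':f('side','mat',0)})
can=np.vstack([box(.064,.064,.058,.032,.004),[[0,0,.074]]])
fit('can',can,[.548,.068,0],{'scene':f('scene','canister_center',0),'side':f('side','canister_center',0)},{'side':f('side','flask_center',0),'scene':f('scene','flask_center',1)})
fit('mug',box(.08,.08,.078,.04,0),[.784,.074,0],{'scene':f('scene','mug',0)})
E
python3 run1.py
```

```text
platen [ 0.5069 -0.3472  0.032 ] [[0.454, -0.307], [0.564, -0.311], [0.559, -0.388], [0.451, -0.382]]
0.109 -2.0
0.108 -2.7
0.075 87.2
0.076 86.4
flask [ 0.5386 -0.0047  0.1319] 7.6 0.084
stone [ 0.5501 -0.0767  0.1606] 9.2 0.133
mat [0.5196 0.3291 0.0527] 3.0 0.075
can [0.5479 0.0707 0.1715] 9.8 0.116
mug [0.7651 0.0887 0.0533] 3.1 0.563
```

```bash
cat > go.py <<'E'
import sys
from h import *
from scipy.spatial.transform import Rotation as Ro
o=get_obs(); w,x,y,z=o['tool_rot']; R=Ro.from_quat([x,y,z,w]).as_matrix()
a=np.degrees(np.arctan2(R[1,1],R[0,1]))
print('t',round(o['t'],2),'pos',o['eef_pos'].round(4),'jaw',a.round(1),'zax',R[:,2].round(3),'g',np.round(o['gripper_width'],3),'F',np.round(o['contact_force'],1),'q',np.round(o['q'],2))
T=list(map(float,sys.argv[1:]))
while len(T)>=4:
    d=(np.array(T[:3])-o['eef_pos'])@R*100; tw=-np.radians((T[3]-a+180)%360-180)
    print('shift cm',d.round(2),'twist',round(tw,3),'rows',np.linalg.norm(d)/4.17); T=T[4:]
E
python3 go.py .549 -.077 .2 9.2 .549 -.077 .081 9.2
```

```text
t 2.25 pos [0.1511 0.6579 0.3039] jaw 77.1 zax [-0.  0. -1.] g 1.0 F [ 0.4 -0.  -0.6] q [-1.45  0.48  0.02  1.56 -0.01  1.11 -0.08]
shift cm [-55.24 -62.71  10.39] twist 1.184 rows 20.194979722807737
shift cm [-55.24 -62.71  22.29] twist 1.184 rows 20.74143485233143
```

Call:
{"method": "move_arm", "body": {
  "gripper": [1, 1, 1, 1, 1],
  "xyz": [
    [-55.2, -62.7, 10.4],
    [-55.2, -62.7, 10.4],
    [-55.2, -62.7, 10.4],
    [-55.2, -62.7, 10.4],
    [-55.2, -62.7, 10.4]
  ],
  "twist": [1.184, 1.184, 1.184, 1.184, 1.184],
  "squeeze": 40
}}

```text
t: 2.67
eef_pos: [0.2502, 0.4743, 0.2781]
tool_rot: [-0.0, 0.415, 0.91, 0.0]
contact_force: [0.9, 0.1, 0.7]
gripper_width: 0.997
```

```bash
python3 go.py .549 -.077 .2 9.2
```

```text
t 2.67 pos [0.2502 0.4743 0.2781] jaw 40.9 zax [ 0.     0.001 -1.   ] g 0.997 F [0.9 0.1 0.7] q [-1.36  0.28  0.18  1.93 -0.06  0.94 -0.43]
shift cm [-61.23 -13.51   7.78] twist 0.553 rows 15.153098725454711
```

Call:
{"method": "move_arm", "body": {
  "gripper": [1, 1, 1, 1, 1],
  "xyz": [
    [-61.2, -13.5, 7.8],
    [-61.2, -13.5, 7.8],
    [-61.2, -13.5, 7.8],
    [-61.2, -13.5, 7.8],
    [-61.2, -13.5, 7.8]
  ],
  "twist": [0.553, 0.553, 0.553, 0.553, 0.553]
}}

```text
t: 3.08
eef_pos: [0.3497, 0.2932, 0.2526]
tool_rot: [-0.0, 0.648, 0.762, 0.001]
contact_force: [0.8, 0.7, -0.4]
gripper_width: 0.998
```

```bash
python3 go.py .549 -.077 .2 9.2
```

```text
t 3.08 pos [0.3497 0.2932 0.2526] jaw 9.2 zax [ 0.001  0.001 -1.   ] g 0.998 F [ 0.8  0.7 -0.4] q [-1.17  0.18  0.38  2.13 -0.09  0.84 -0.58]
shift cm [-39.74  13.73   5.23] twist 0.0 rows 10.16101818159552
```

Call:
{"method": "move_arm", "body": {
  "gripper": [1, 1, 1, 1, 1],
  "xyz": [
    [-39.7, 13.7, 5.2],
    [-39.7, 13.7, 5.2],
    [-39.7, 13.7, 5.2],
    [-39.7, 13.7, 5.2],
    [-39.7, 13.7, 5.2]
  ],
  "twist": [0, 0, 0, 0, 0]
}}

```text
t: 3.5
eef_pos: [0.4489, 0.1117, 0.2271]
tool_rot: [0.0, 0.645, 0.764, 0.001]
contact_force: [0.1, 0.4, -0.7]
gripper_width: 0.998
```

```bash
python3 go.py .549 -.077 .2 9.2
```

```text
t 3.5 pos [0.4489 0.1117 0.2271] jaw 9.6 zax [ 0.001  0.001 -1.   ] g 0.998 F [ 0.1  0.4 -0.7] q [-0.81  0.24  0.5   2.15 -0.16  0.78 -0.04]
shift cm [-20.28   6.72   2.7 ] twist 0.007 rows 5.163846560543858
```

Call:
{"method": "move_arm", "body": {
  "gripper": [1, 1, 1, 1, 1],
  "xyz": [
    [-20.3, 6.7, 2.7],
    [-20.3, 6.7, 2.7],
    [-20.3, 6.7, 2.7],
    [-20.3, 6.7, 2.7],
    [-20.3, 6.7, 2.7]
  ],
  "twist": [0.007, 0.007, 0.007, 0.007, 0.007]
}}

```text
t: 3.92
eef_pos: [0.5455, -0.0712, 0.2006]
tool_rot: [0.0, 0.648, 0.762, 0.0]
contact_force: [1.0, 1.3, -1.0]
gripper_width: 0.998
```

```bash
python3 go.py .549 -.077 .2 9.2 .549 -.077 .14 9.2 .549 -.077 .081 9.2
python3 - <<'E'
from h import *
save('wrist','w1'); 
for q in ['flask_center','stone_center','canister_center','tray']: print(q,[(np.round(r['centre'],3).tolist(),round(r['p'],2)) for r in spot_point(q,'wrist')])
E
```

```text
t 3.92 pos [ 0.5455 -0.0712  0.2006] jaw 9.2 zax [ 0.001  0.    -1.   ] g 0.998 F [ 1.   1.3 -1. ] q [-0.38  0.44  0.51  1.98 -0.29  0.8   0.45]
shift cm [-0.63  0.25  0.06] twist -0.0 rows 0.16421520511314563
shift cm [-0.63  0.25  6.06] twist -0.0 rows 1.4629241054283997
shift cm [-0.64  0.25 11.96] twist -0.0 rows 2.8732804899526747
flask_center [([0.534, -0.007, 0.027], 0.85)]
stone_center [([0.35, -0.136, 0.02], 0.95), ([0.551, -0.079, 0.02], 0.86)]
canister_center [([0.543, 0.068, 0.031], 0.75)]
tray []
```

View pics/w1.png

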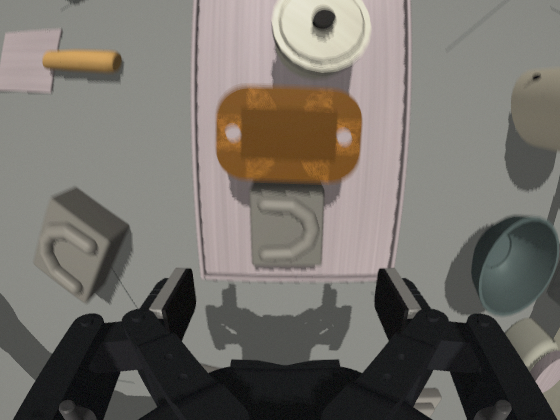

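```bash
python3 go.py .550 -.077 .082 8.5
```

```text
t 4.17 pos [ 0.5444 -0.0691  0.2005] jaw 9.1 zax [-0.001  0.    -1.   ] g 1.0 F [-0.5 -0.1  0.3] q [-0.39  0.44  0.51  1.98 -0.29  0.8   0.45]
shift cm [-0.88  0.43 11.85] twist 0.011 rows 2.8519907334303216
```

Call:
{"method": "move_arm", "body": {
  "gripper": [1, 1, 1, 1, 1],
  "xyz": [
    [-0.9, 0.4, 3.5],
    [-0.9, 0.4, 7],
    [-0.9, 0.4, 10],
    [-0.9, 0.4, 11.8],
    [-0.9, 0.4, 11.8]
  ],
  "twist": [0, 0.01, 0.01, 0.01, 0.01]
}}

```text
t: 4.58
eef_pos: [0.5475, -0.0748, 0.0795]
tool_rot: [-0.003, 0.651, 0.759, -0.002]
contact_force: [-0.7, 0.6, 0.4]
gripper_width: 0.999
```

```bash
python3 go.py .550 -.077 .082 8.5
python3 - <<'E'
from h import *
save('wrist','w2'); d=save('side','s2'); 
cv2.imwrite('pics/s2c.png',cv2.resize(d['pixels'][170:340,170:370,::-1],(706,600)))
E
python3 go.py
```

```text
t 4.58 pos [ 0.5475 -0.0748  0.0795] jaw 8.8 zax [-0.007  0.001 -1.   ] g 0.999 F [-0.7  0.6  0.4] q [-0.28  0.63  0.39  2.02 -0.43  0.58  0.56]
shift cm [-0.25  0.21 -0.26] twist 0.005 rows 0.10068631554710358
t 4.68 pos [ 0.5498 -0.076   0.0829] jaw 8.7 zax [-0.001  0.001 -1.   ] g 1.004 F [-0.1  0.6  0.3] q [-0.28  0.63  0.4   2.01 -0.43  0.58  0.56]
```

View pics/w2.png

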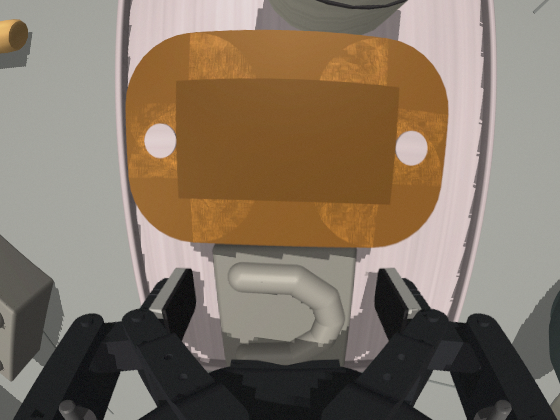

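View pics/s2c.png

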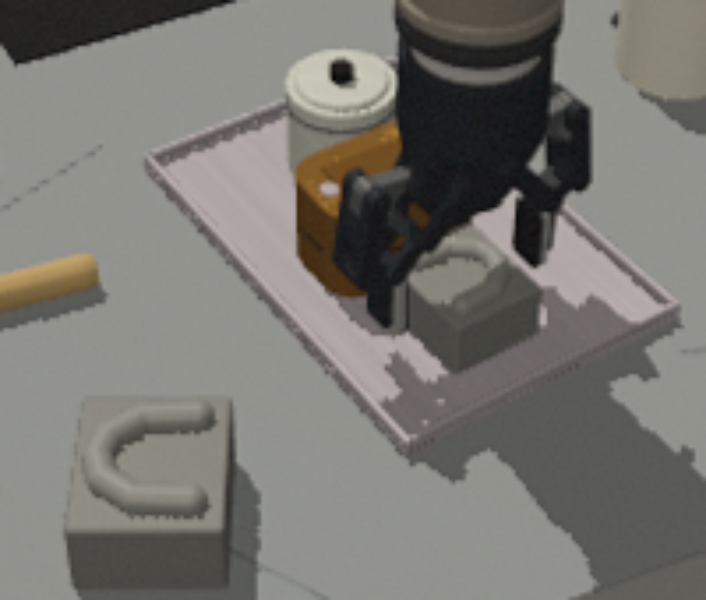

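The jaws straddle the small stone base (wrist px 285,300) and are clear of the flask. I close them now.

Call:
{"method": "move_arm", "body": {
  "gripper": [0.5, 0.3, 0.3, 0.3, 0.3],
  "xyz": [
    [0, 0, 0],
    [0, 0, 0],
    [0, 0, 0],
    [0, 0, 0],
    [0, 0, 0]
  ],
  "twist": [0, 0, 0, 0, 0],
  "squeeze": 40
}}

```text
t: 5.1
eef_pos: [0.5504, -0.0774, 0.0844]
tool_rot: [0.0, 0.652, 0.758, 0.001]
contact_force: [-2.9, 1.4, 7.0]
gripper_width: 0.648
```

```bash
python3 go.py .550 -.077 .19 8.5
```

```text
t 5.1 pos [ 0.5504 -0.0774  0.0844] jaw 8.6 zax [ 0.001  0.001 -1.   ] g 0.648 F [-2.9  1.4  7. ] q [-0.28  0.63  0.4   2.01 -0.43  0.58  0.56]
shift cm [  0.05  -0.02 -10.56] twist 0.002 rows 2.5330827448718174
```

Call:
{"method": "move_arm", "body": {
  "gripper": [0.3, 0.3, 0.3, 0.3, 0.3],
  "xyz": [
    [0, 0, -1],
    [0, 0, -4],
    [0, 0, -7.5],
    [0, 0, -10.5],
    [0, 0, -10.5]
  ],
  "twist": [0, 0, 0, 0, 0]
}}

```text
t: 5.52
eef_pos: [0.5531, -0.0785, 0.1942]
tool_rot: [0.004, 0.652, 0.758, 0.003]
contact_force: [1.2, -0.7, -2.1]
gripper_width: 0.647
```

```bash
python3 go.py .457 .326 .19 8.6
```

```text
t 5.52 pos [ 0.5531 -0.0785  0.1942] jaw 8.5 zax [ 0.01  0.   -1.  ] g 0.647 F [ 1.2 -0.7 -2.1] q [-0.37  0.46  0.52  1.97 -0.32  0.78  0.47]
shift cm [41.43 -3.49  0.32] twist -0.001 rows 9.971013532934188
```

Call:
{"method": "move_arm", "body": {
  "gripper": [0.3, 0.3, 0.3, 0.3, 0.3],
  "xyz": [
    [2, 0, 0],
    [5.5, -0.4, 0.1],
    [9.5, -0.8, 0.2],
    [13.5, -1.1, 0.3],
    [17.5, -1.4, 0.3]
  ],
  "twist": [0, 0, 0, 0, 0]
}}

```text
t: 5.93
eef_pos: [0.509, 0.0947, 0.185]
tool_rot: [-0.0, 0.653, 0.758, 0.0]
contact_force: [-0.0, 0.4, -2.8]
gripper_width: 0.646
```

```bash
python3 go.py .457 .326 .17 8.6
```

```text
t 5.93 pos [0.509  0.0947 0.185 ] jaw 8.5 zax [ 0.  0. -1.] g 0.646 F [-0.   0.4 -2.8] q [-0.71  0.41  0.5   2.06 -0.29  0.74  0.13]
shift cm [23.64 -1.71  1.51] twist -0.001 rows 5.696312518189495
```

Call:
{"method": "move_arm", "body": {
  "gripper": [0.3, 0.3, 0.3, 0.3, 0.3],
  "xyz": [
    [4, -0.3, 0.2],
    [8, -0.6, 0.4],
    [12, -1, 0.7],
    [16, -1.3, 1],
    [19.5, -1.5, 1.3]
  ],
  "twist": [0, 0, 0, 0, 0]
}}

```text
t: 6.35
eef_pos: [0.4646, 0.2867, 0.172]
tool_rot: [-0.0, 0.652, 0.759, 0.0]
contact_force: [0.3, 0.1, -1.8]
gripper_width: 0.647
```

```bash
python3 go.py .457 .326 .12 8.6
```

```text
t 6.35 pos [0.4646 0.2867 0.172 ] jaw 8.7 zax [-0.     0.001 -1.   ] g 0.647 F [ 0.3  0.1 -1.8] q [-1.03  0.47  0.47  2.   -0.31  0.74 -0.23]
shift cm [ 4.   -0.16  5.2 ] twist 0.001 rows 1.5728792942957417
```

Call:
{"method": "move_arm", "body": {
  "gripper": [0.3, 0.3, 0.3, 0.3, 0.3],
  "xyz": [
    [3, -0.2, 2],
    [4, -0.2, 4.5],
    [4, -0.2, 6.5],
    [4, -0.2, 7.8],
    [4, -0.2, 7.8]
  ],
  "twist": [0, 0, 0, 0, 0]
}}

```text
t: 6.77
eef_pos: [0.4566, 0.3219, 0.0915]
tool_rot: [-0.0, 0.652, 0.758, -0.002]
contact_force: [-0.3, 0.6, -1.9]
gripper_width: 0.644
```

```bash
python3 -c "
from h import *
save('side','s3')"; python3 go.py .457 .326 .0835 8.6
```

```text
t 6.82 pos [0.4577 0.3218 0.093 ] jaw 8.5 zax [-0.002 -0.002 -1.   ] g 0.643 F [ 0.8 -0.  -2.4] q [-1.02  0.61  0.39  2.   -0.39  0.6  -0.22]
shift cm [ 0.42 -0.    0.94] twist -0.001 rows 0.24804000458356057
```

Call:
{"method": "move_arm", "body": {
  "gripper": [0.3, 0.3, 0.3, 0.3],
  "xyz": [
    [0.4, 0, 0.5],
    [0.4, 0, 0.75],
    [0.4, 0, 0.95],
    [0.4, 0, 0.95]
  ],
  "twist": [0, 0, 0, 0]
}}

```text
t: 7.15
eef_pos: [0.4577, 0.3271, 0.0846]
tool_rot: [-0.0, 0.652, 0.758, 0.0]
contact_force: [0.0, -0.2, -1.6]
gripper_width: 0.645
```

Call:
{"method": "move_arm", "body": {
  "gripper": [0.3, 0.3, 0.3, 0.3],
  "xyz": [
    [0, 0, 0.1],
    [0, 0, 0.2],
    [0, 0, 0.2],
    [0, 0, 0.2]
  ],
  "twist": [0, 0, 0, 0]
}}

```text
t: 7.48
eef_pos: [0.4579, 0.3271, 0.0834]
tool_rot: [-0.0, 0.652, 0.758, 0.0]
contact_force: [-3.3, -1.8, 7.2]
gripper_width: 0.648
```

Call:
{"method": "move_arm", "body": {
  "gripper": [0.8, 1, 1, 1, 1],
  "xyz": [
    [0, 0, 0],
    [0, 0, 0],
    [0, 0, 0],
    [0, 0, -2],
    [0, 0, -5.5]
  ],
  "twist": [0, 0, 0, 0, 0]
}}

```text
t: 7.9
eef_pos: [0.4557, 0.3259, 0.1349]
tool_rot: [-0.0, 0.652, 0.758, -0.003]
contact_force: [1.9, 0.2, -0.4]
gripper_width: 1.002
```

```bash
python3 go.py .547 .070 .19 8.6; python3 -c "
from h import *
save('wrist','w4')"
```

```text
t 7.9 pos [0.4557 0.3259 0.1349] jaw 8.6 zax [-0.005 -0.005 -1.   ] g 1.002 F [ 1.9  0.2 -0.4] q [-1.06  0.55  0.43  1.98 -0.35  0.69 -0.26]
shift cm [-26.69   5.17  -5.43] twist 0.0 rows 6.648122601518791
```

View pics/w4.png

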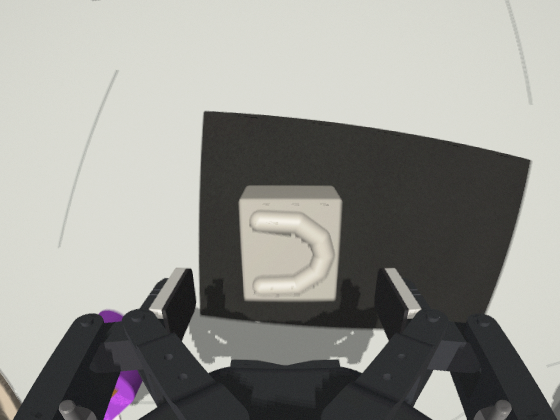

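Call:
{"method": "move_arm", "body": {
  "gripper": [1, 1, 1, 1, 1],
  "xyz": [
    [-3, 0.5, -4],
    [-7, 1.5, -5.5],
    [-11, 2.3, -5.5],
    [-15, 3, -5.5],
    [-19, 4, -5.5]
  ],
  "twist": [0, 0, 0, 0, 0]
}}

```text
t: 8.37
eef_pos: [0.5236, 0.1497, 0.1931]
tool_rot: [0.0, 0.652, 0.758, 0.001]
contact_force: [1.7, 0.3, 0.3]
gripper_width: 1.003
```

```bash
python3 go.py .547 .070 .17 8.6
```

```text
t 8.37 pos [0.5236 0.1497 0.1931] jaw 8.6 zax [ 0.002  0.001 -1.   ] g 1.003 F [1.7 0.3 0.3] q [-0.79  0.44  0.5   2.   -0.3   0.78  0.04]
shift cm [-8.23  1.12  2.3 ] twist 0.001 rows 2.067659624133152
```

Call:
{"method": "move_arm", "body": {
  "gripper": [1, 1, 1, 1, 1],
  "xyz": [
    [-4, 0.6, 0],
    [-7.5, 1, 1],
    [-8.2, 1.1, 2.3],
    [-8.2, 1.1, 2.3],
    [-8.2, 1.1, 2.3]
  ],
  "twist": [0, 0, 0, 0, 0]
}}

```text
t: 8.78
eef_pos: [0.5459, 0.0715, 0.1688]
tool_rot: [-0.0, 0.653, 0.758, -0.0]
contact_force: [-0.8, 1.1, -0.7]
gripper_width: 0.998
```

```bash
python3 - <<'E'
from h import *
save('wrist','w5')
for q in ['flask_center','canister_center']: print(q,[(np.round(r['centre'],3).tolist(),round(r['p'],2)) for r in spot_point(q,'wrist')])
E
python3 go.py .547 .070 .095 8.6
```

```text
flask_center [([0.317, 0.18, 0.029], 0.92), ([0.536, -0.01, 0.026], 0.69)]
canister_center []
t 8.93 pos [0.5462 0.0737 0.1696] jaw 8.8 zax [ 0.     0.001 -1.   ] g 0.998 F [-0.1  0.6  0.8] q [-0.62  0.48  0.49  1.99 -0.33  0.74  0.21]
shift cm [-0.39  0.02  7.46] twist 0.003 rows 1.791383229981402
```

View pics/w5.png

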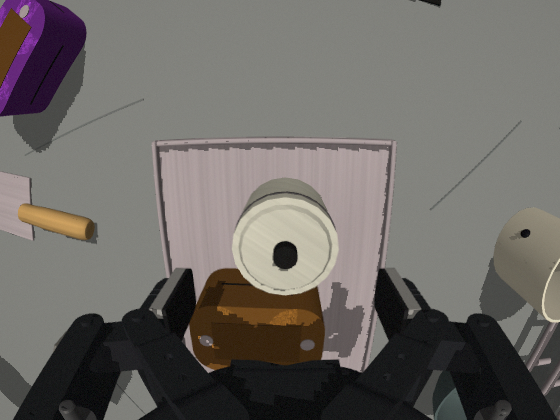

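Call:
{"method": "move_arm", "body": {
  "gripper": [1, 1, 1, 1, 1],
  "xyz": [
    [-0.4, 0, 2.5],
    [-0.4, 0, 5],
    [-0.4, 0, 7],
    [-0.4, 0, 7.4],
    [-0.4, 0, 7.4]
  ],
  "twist": [0, 0, 0, 0, 0]
}}

```text
t: 9.35
eef_pos: [0.546, 0.069, 0.0945]
tool_rot: [-0.001, 0.651, 0.759, -0.001]
contact_force: [0.3, 0.4, 0.5]
gripper_width: 1.002
```

Call:
{"method": "move_arm", "body": {
  "gripper": [0.6, 0.4, 0.4, 0.4, 0.4],
  "xyz": [
    [0, 0, 0],
    [0, 0, 0],
    [0, 0, 0],
    [0, 0, 0],
    [0, 0, 0]
  ],
  "twist": [0, 0, 0, 0, 0]
}}

```text
t: 9.77
eef_pos: [0.5476, 0.0683, 0.0969]
tool_rot: [0.0, 0.652, 0.758, 0.001]
contact_force: [-1.5, 1.1, 7.7]
gripper_width: 0.743
```

```bash
python3 go.py .578 .334 .17 8.6
```

```text
t 9.77 pos [0.5476 0.0683 0.0969] jaw 8.6 zax [ 0.002  0.001 -1.   ] g 0.743 F [-1.5  1.1  7.7] q [-0.55  0.6   0.41  2.02 -0.41  0.6   0.29]
shift cm [25.82  7.   -7.27] twist 0.0 rows 6.648040005103278
```

Call:
{"method": "move_arm", "body": {
  "gripper": [0.4, 0.4, 0.4, 0.4, 0.4],
  "xyz": [
    [0, 0, -1],
    [0, 0, -4],
    [0, 0, -7.5],
    [3, 0.8, -8],
    [6.5, 1.7, -8]
  ],
  "twist": [0, 0, 0, 0, 0]
}}

```text
t: 10.18
eef_pos: [0.556, 0.1322, 0.1796]
tool_rot: [0.002, 0.655, 0.756, 0.002]
contact_force: [0.3, -0.0, -1.8]
gripper_width: 0.735
```

```bash
python3 go.py .578 .334 .17 8.6
```

```text
t 10.18 pos [0.556  0.1322 0.1796] jaw 8.2 zax [ 0.006  0.001 -1.   ] g 0.735 F [ 0.3 -0.  -1.8] q [-0.72  0.5   0.5   1.94 -0.33  0.77  0.1 ]
shift cm [19.66  5.05  0.99] twist -0.007 rows 4.874278156468346
```

Call:
{"method": "move_arm", "body": {
  "gripper": [0.4, 0.4, 0.4, 0.4, 0.4],
  "xyz": [
    [4, 1, 0],
    [8, 2, 0.3],
    [12, 3, 0.5],
    [16, 4, 0.8],
    [19.4, 5, 1]
  ],
  "twist": [0, 0, 0, 0, 0]
}}

```text
t: 10.6
eef_pos: [0.5736, 0.3376, 0.1662]
tool_rot: [-0.0, 0.651, 0.759, 0.001]
contact_force: [0.5, 0.6, -1.2]
gripper_width: 0.738
```

```bash
python3 go.py .578 .334 .0965 8.6
```

```text
t 10.6 pos [0.5736 0.3376 0.1662] jaw 8.7 zax [ 0.     0.001 -1.   ] g 0.738 F [ 0.5  0.6 -1.2] q [-0.95  0.65  0.47  1.71 -0.37  0.86 -0.17]
shift cm [-0.43  0.38  6.96] twist 0.002 rows 1.6758654482868092
```

Call:
{"method": "move_arm", "body": {
  "gripper": [0.4, 0.4, 0.4, 0.4, 0.4],
  "xyz": [
    [-0.2, 0.3, 2],
    [-0.2, 0.3, 4],
    [-0.2, 0.3, 5.5],
    [-0.2, 0.3, 6.2],
    [-0.2, 0.3, 6.3]
  ],
  "twist": [0, 0, 0, 0, 0]
}}

```text
t: 11.02
eef_pos: [0.5768, 0.3314, 0.101]
tool_rot: [-0.0, 0.652, 0.758, -0.001]
contact_force: [-0.8, 0.1, -2.1]
gripper_width: 0.742
```

```bash
python3 -c "
from h import *
d=save('side','s6');cv2.imwrite('pics/s6c.png',cv2.resize(d['pixels'][90:240,100:300,::-1],(800,600)))"; python3 go.py .578 .334 .096 8.6
```

```text
t 11.07 pos [0.5774 0.3316 0.1019] jaw 8.5 zax [-0.001 -0.001 -1.   ] g 0.74 F [ 0.6  0.1 -1.2] q [-0.91  0.73  0.42  1.73 -0.41  0.76 -0.13]
shift cm [0.23 0.1  0.59] twist -0.001 rows 0.1544257736400482
```

View pics/s6c.png

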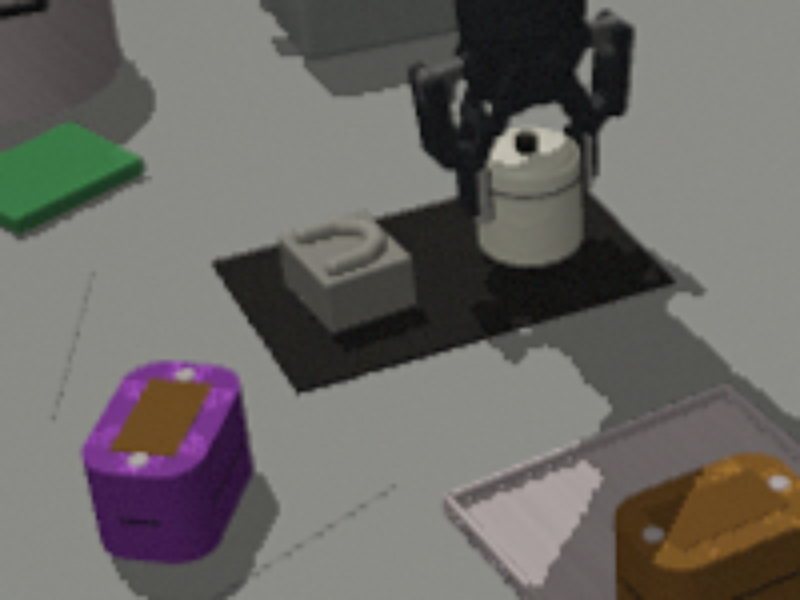

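The canister is upright a few mm over the mat, and the stone stands on it. I lower gently.

Call:
{"method": "move_arm", "body": {
  "gripper": [0.4, 0.4, 0.4, 0.4, 0.4],
  "xyz": [
    [0, 0.1, 0.2],
    [0, 0.1, 0.4],
    [0, 0.1, 0.55],
    [0, 0.1, 0.7],
    [0, 0.1, 0.7]
  ],
  "twist": [0, 0, 0, 0, 0]
}}

```text
t: 11.48
eef_pos: [0.5789, 0.3326, 0.096]
tool_rot: [0.0, 0.652, 0.758, 0.0]
contact_force: [-0.1, -0.6, 2.5]
gripper_width: 0.739
```

Call:
{"method": "move_arm", "body": {
  "gripper": [0.9, 1, 1, 1, 1],
  "xyz": [
    [0, 0, 0],
    [0, 0, 0],
    [0, 0, 0],
    [0, 0, -2.5],
    [0, 0, -6.5]
  ],
  "twist": [0, 0, 0, 0, 0]
}}

```text
t: 11.9
eef_pos: [0.5759, 0.3315, 0.1567]
tool_rot: [-0.001, 0.652, 0.758, -0.004]
contact_force: [-0.4, 0.8, -0.5]
gripper_width: 0.999
```

```bash
cat > fl.py <<'E'
from fit import *
D={c:save(c,'f1'+c) for c in ['scene','side']}
import fit; fit.D=D
ms={}
for c in D:
    r=[r for r in cut_out('flask_center',c)]
    for i,x in enumerate(r):
        ys,xs=np.nonzero(x['pixels']); u,v=proj(D[c],[[.537,-.006,.032]])[0]
        if abs(xs.mean()-u)<8 and abs(ys.mean()-v)<12: np.save(f'f1{c}.npy',x['pixels']); ms[c]=f'f1{c}.npy'; print(c,x['pixels'].sum(),x['p']); break
    print([np.round(s['centre'],3).tolist() for s in spot_point('flask_center',c)])
P=box(.095,.062,.056,.02,.004)
fit.fit('both',P,[.537,-.006,.13],ms)
for c in ms: fit.fit(c,P,[.537,-.006,.13],{c:ms[c]})
E
python3 fl.py; python3 go.py .537 -.006 .17 -82
```

```text
platen [ 0.5069 -0.3472  0.032 ] [[0.454, -0.307], [0.564, -0.311], [0.559, -0.388], [0.451, -0.382]]
0.109 -2.0
0.108 -2.7
0.075 87.2
0.076 86.4
scene 1338 0.67
[[0.315, 0.181, 0.026], [0.536, -0.01, 0.034]]
side 2022 0.69
[[0.534, -0.008, 0.032], [0.316, 0.186, 0.028]]
both [ 0.5383 -0.0045  0.1121] 6.4 0.059
scene [ 0.5383 -0.0045  0.1089] 6.2 0.033
side [ 0.5383 -0.0045  0.1236] 7.1 0.024
t 12.2 pos [0.5779 0.3325 0.1594] jaw 8.6 zax [-0.001 -0.    -1.   ] g 1.0 F [-0.1  0.  -0.6] q [-0.94  0.66  0.46  1.71 -0.37  0.86 -0.16]
shift cm [-32.85  -9.11  -1.04] twist 1.581 rows 8.180045278110322
```

View pics/f1side.png

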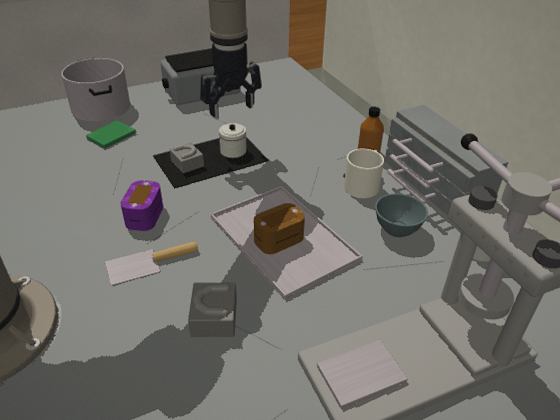

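Call:
{"method": "move_arm", "body": {
  "gripper": [1, 1, 1, 1, 1],
  "xyz": [
    [-3, -0.5, -3],
    [-7, -1.8, -3],
    [-11, -3, -3],
    [-15, -4, -3],
    [-19, -5, -3]
  ],
  "twist": [0.12, 0.24, 0.36, 0.48, 0.6]
}}

```text
t: 12.62
eef_pos: [0.5562, 0.1358, 0.1892]
tool_rot: [-0.0, 0.848, 0.529, -0.001]
contact_force: [0.8, -0.2, -0.5]
gripper_width: 0.997
```

```bash
python3 go.py .5365 -.006 .18 -83.2
```

```text
t 12.62 pos [0.5562 0.1358 0.1892] jaw -26.1 zax [-0.002 -0.001 -1.   ] g 0.997 F [ 0.8 -0.2 -0.5] q [-0.85  0.53  0.66  1.94 -0.44  0.82 -0.4 ]
shift cm [-13.6    4.47   0.93] twist 0.997 rows 3.440787835887772
```

Call:
{"method": "move_arm", "body": {
  "gripper": [1, 1, 1, 1, 1],
  "xyz": [
    [-3.5, 1, 0],
    [-7, 2.2, 0.2],
    [-10.5, 3.4, 0.5],
    [-13.5, 4.4, 0.9],
    [-13.5, 4.4, 0.9]
  ],
  "twist": [0.12, 0.24, 0.36, 0.48, 0.6]
}}

```text
t: 13.03
eef_pos: [0.5358, -0.0109, 0.1804]
tool_rot: [0.001, 0.968, 0.25, -0.002]
contact_force: [0.3, 0.1, 0.7]
gripper_width: 1.002
```

```bash
python3 go.py .5365 -.006 .18 -83.2
```

```text
t 13.03 pos [ 0.5358 -0.0109  0.1804] jaw -61.1 zax [-0.002 -0.004 -1.   ] g 1.002 F [0.3 0.1 0.7] q [-0.72  0.54  0.83  2.03 -0.55  0.8  -0.64]
shift cm [ 0.3  -0.4   0.04] twist 0.386 rows 0.11893552332128061
```

Call:
{"method": "move_arm", "body": {
  "gripper": [1, 1, 1, 1, 1],
  "xyz": [
    [0.3, -0.4, 0],
    [0.3, -0.4, 0],
    [0.3, -0.4, 0],
    [0.3, -0.4, 0],
    [0.3, -0.4, 0]
  ],
  "twist": [0.12, 0.24, 0.386, 0.386, 0.386]
}}

```text
t: 13.45
eef_pos: [0.5385, 0.0019, 0.1802]
tool_rot: [0.001, 0.998, 0.068, -0.001]
contact_force: [0.2, 0.4, 0.5]
gripper_width: 1.003
```

```bash
python3 go.py .5365 -.006 .09 -83.4
python3 - <<'E'
from h import *
d=save('wrist','w7')
for q in ['flask_center','tray']: print(q,[(np.round(r['centre'],3).tolist(),round(r['p'],2)) for r in spot_point(q,'wrist')])
for r in cut_out('flask_center','wrist'):
    m=r['pixels'].astype(np.uint8); print(r['p'],m.sum(),cv2.minAreaRect(cv2.findNonZero(m)))
def fproj(d,P):
    c=np.asarray(P)@d['R'].T+d['t']; th=np.arctan2(np.hypot(c[:,0],c[:,1]),c[:,2]); ph=np.arctan2(c[:,1],c[:,0]); return np.c_[d['fx']*th*np.cos(ph)+d['cx'],d['fy']*th*np.sin(ph)+d['cy']]
im=d['pixels'][:,:,::-1].copy()
from fit import box
for (x,y,col) in [(.5383,-.0045,(0,255,0)),(.5347,-.0085,(255,0,0))]:
    a=np.radians(6.5);P=box(.095,.062,.056,.02,.004)[24:]; P=P@np.array([[np.cos(a),np.sin(a),0],[-np.sin(a),np.cos(a),0],[0,0,1]])+[x,y,0]
    cv2.polylines(im,[fproj(d,P).round().astype(np.int32)],True,col,1)
cv2.imwrite('pics/w7o.png',im)
E
```

```text
t 13.45 pos [0.5385 0.0019 0.1802] jaw -82.1 zax [-0.002 -0.001 -1.   ] g 1.003 F [0.2 0.4 0.5] q [-0.8   0.59  0.92  2.03 -0.64  0.84 -0.95]
shift cm [-0.28  0.75  9.03] twist 0.022 rows 2.1728330667623803
flask_center [([0.317, 0.182, 0.032], 0.93), ([0.535, -0.011, 0.027], 0.84)]
tray []
0.89 13370 ((298.0, 229.5), (149.0, 100.0), 90.0)
0.82 1348 ((126.59771728515625, 396.91644287109375), (29.764604568481445, 55.08632278442383), 17.447187423706055)
platen [ 0.5069 -0.3472  0.032 ] [[0.454, -0.307], [0.564, -0.311], [0.559, -0.388], [0.451, -0.382]]
0.109 -2.0
0.108 -2.7
0.075 87.2
0.076 86.4
```

View pics/w7o.png

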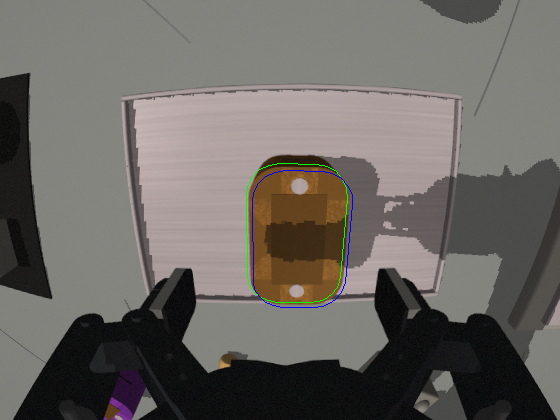

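```bash
python3 go.py .538 -.0045 .09 -84
```

```text
t 13.65 pos [0.5389 0.0018 0.181 ] jaw -82.2 zax [-0.  0. -1.] g 1.001 F [ 0.5  0.2 -0.6] q [-0.8   0.59  0.92  2.03 -0.64  0.84 -0.95]
shift cm [-0.17  0.61  9.1 ] twist 0.032 rows 2.1881870964646177
```

Call:
{"method": "move_arm", "body": {
  "gripper": [1, 1, 1, 1, 1],
  "xyz": [
    [-0.2, 0.6, 2.5],
    [-0.2, 0.6, 5.5],
    [-0.2, 0.6, 8],
    [-0.2, 0.6, 9],
    [-0.2, 0.6, 9]
  ],
  "twist": [0.032, 0.032, 0.032, 0.032, 0.032]
}}

```text
t: 14.07
eef_pos: [0.5366, -0.0044, 0.0895]
tool_rot: [-0.0, 0.999, 0.052, -0.002]
contact_force: [-0.6, -0.1, 0.5]
gripper_width: 1.0
```

Call:
{"method": "move_arm", "body": {
  "gripper": [0.6, 0.4, 0.4, 0.4, 0.4],
  "xyz": [
    [0, 0, 0],
    [0, 0, 0],
    [0, 0, 0],
    [0, 0, 0],
    [0, 0, 0]
  ],
  "twist": [0, 0, 0, 0, 0],
  "squeeze": 70
}}

```text
t: 14.48
eef_pos: [0.539, -0.0053, 0.0931]
tool_rot: [0.0, 0.999, 0.051, 0.002]
contact_force: [-1.5, -2.1, 5.3]
gripper_width: 0.72
```

```bash
python3 go.py .538 -.0045 .17 -84
```

```text
t 14.48 pos [ 0.539  -0.0053  0.0931] jaw -84.1 zax [ 0.003 -0.001 -1.   ] g 0.72 F [-1.5 -2.1  5.3] q [-0.68  0.71  0.77  2.07 -0.8   0.68 -0.85]
shift cm [-0.07 -0.08 -7.69] twist -0.002 rows 1.8452769835591292
```

Call:
{"method": "move_arm", "body": {
  "gripper": [0.4, 0.4, 0.4, 0.4, 0.4],
  "xyz": [
    [0, 0, -1],
    [0, 0, -4],
    [0, 0, -7],
    [0, 0, -9],
    [0, 0, -9]
  ],
  "twist": [0, 0, 0, 0, 0]
}}

```text
t: 14.9
eef_pos: [0.5397, -0.0045, 0.1853]
tool_rot: [-0.001, 0.999, 0.051, 0.003]
contact_force: [1.4, 0.2, -5.3]
gripper_width: 0.721
```

```bash
python3 go.py .508 -.3455 .18 -92.4
```

```text
t 14.9 pos [ 0.5397 -0.0045  0.1853] jaw -84.1 zax [ 0.006  0.001 -1.   ] g 0.721 F [ 1.4  0.2 -5.3] q [-0.8   0.58  0.94  2.03 -0.64  0.84 -0.96]
shift cm [-6.65 33.6   0.46] twist 0.145 rows 8.213955270643483
```

Call:
{"method": "move_arm", "body": {
  "gripper": [0.4, 0.4, 0.4, 0.4, 0.4],
  "xyz": [
    [-0.4, 2, 0],
    [-1.1, 5.5, 0],
    [-1.9, 9.5, 0],
    [-2.7, 13.5, 0],
    [-3.5, 17.5, 0]
  ],
  "twist": [0, 0, 0.04, 0.08, 0.145]
}}

```text
t: 15.32
eef_pos: [0.52, -0.1826, 0.1805]
tool_rot: [-0.001, 1.0, -0.021, -0.001]
contact_force: [1.1, -0.6, -6.4]
gripper_width: 0.716
```

```bash
python3 go.py .508 -.3455 .18 -92.4
```

```text
t 15.32 pos [ 0.52   -0.1826  0.1805] jaw -92.4 zax [-0.001  0.001 -1.   ] g 0.716 F [ 1.1 -0.6 -6.4] q [-0.46  0.62  0.93  2.   -0.66  0.86 -0.77]
shift cm [-0.51 16.32  0.03] twist -0.001 rows 3.916151761618815
```

Call:
{"method": "move_arm", "body": {
  "gripper": [0.4, 0.4, 0.4, 0.4, 0.4],
  "xyz": [
    [-0.2, 4, 0],
    [-0.4, 8, 0],
    [-0.5, 12, 0],
    [-0.5, 14.8, 0],
    [-0.5, 15.8, 0.5]
  ],
  "twist": [0, 0, 0, 0, 0]
}}

```text
t: 15.73
eef_pos: [0.5073, -0.3452, 0.1768]
tool_rot: [0.002, 1.0, -0.024, 0.0]
contact_force: [0.5, -1.4, -4.5]
gripper_width: 0.716
```

```bash
python3 go.py .508 -.3455 .123 -92.4;python3 - <<'E'
from h import *
d=save('side','s8'); save('wrist','w8')
for c in ['side','scene']:
  read_camera(c)
  print([(np.round(r['centre'],3).tolist(),round(r['p'],2)) for q in ['flask_center','platen'] for r in spot_point(q,c)])
cv2.imwrite('pics/s8c.png',cv2.resize(d['pixels'][260:420,270:480,::-1],(787,600)))
E
python3 go.py .508 -.3455 .123 -92.4
```

```text
t 15.73 pos [ 0.5073 -0.3452  0.1768] jaw -92.7 zax [ 0.001 -0.004 -1.   ] g 0.716 F [ 0.5 -1.4 -4.5] q [-0.12  0.7   0.88  1.86 -0.67  0.91 -0.53]
shift cm [0.06 0.   5.38] twist -0.006 rows 1.2904085943171055
[([0.319, 0.185, 0.029], 0.67), ([0.502, -0.34, 0.114], 0.62), ([0.509, -0.346, 0.031], 0.61), ([0.783, 0.074, -0.002], 0.24)]
[([0.315, 0.184, 0.028], 0.93), ([0.506, -0.341, 0.118], 0.7), ([0.507, -0.344, 0.031], 0.93)]
t 16.13 pos [ 0.51   -0.3379  0.1759] jaw -92.3 zax [-0.     0.001 -1.   ] g 0.715 F [-0.   0.4 -5.8] q [-0.12  0.69  0.88  1.86 -0.67  0.91 -0.54]
shift cm [-0.17  0.78  5.29] twist 0.002 rows 1.2823241178551894
```

View pics/s8c.png

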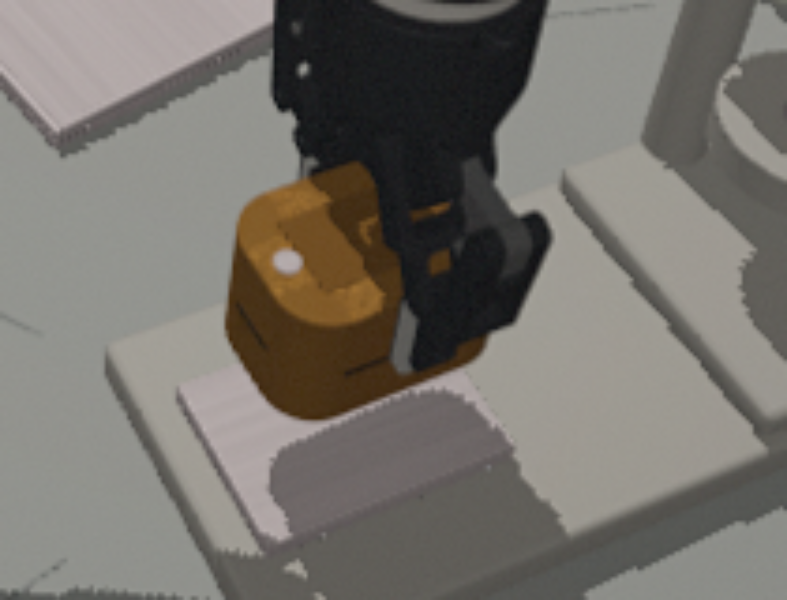

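View pics/w8.png

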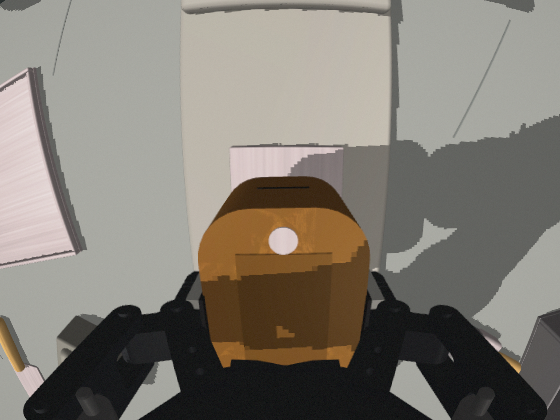

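Call:
{"method": "move_arm", "body": {
  "gripper": [0.4, 0.4, 0.4, 0.4, 0.4],
  "xyz": [
    [-0.1, 0.7, 1.5],
    [-0.1, 0.7, 3],
    [-0.1, 0.7, 4.3],
    [-0.1, 0.7, 4.8],
    [-0.1, 0.7, 4.8]
  ],
  "twist": [0, 0, 0, 0, 0]
}}

```text
t: 16.55
eef_pos: [0.5074, -0.3453, 0.1262]
tool_rot: [-0.001, 1.0, -0.021, -0.002]
contact_force: [-0.2, 0.9, -5.5]
gripper_width: 0.714
```

```bash
python3 - <<'E'
from h import *
d=save('side','s9')
cv2.imwrite('pics/s9c.png',cv2.resize(d['pixels'][260:420,270:480,::-1],(787,600)))
E
python3 go.py .509 -.3455 .121 -92.4
```

```text
t 16.6 pos [ 0.5078 -0.3459  0.1273] jaw -92.4 zax [-0.002  0.001 -1.   ] g 0.715 F [-1.  -0.6 -5.4] q [-0.07  0.76  0.81  1.87 -0.73  0.84 -0.48]
shift cm [ 0.12 -0.05  0.63] twist 0.0 rows 0.15382368125023618
```

View pics/s9c.png

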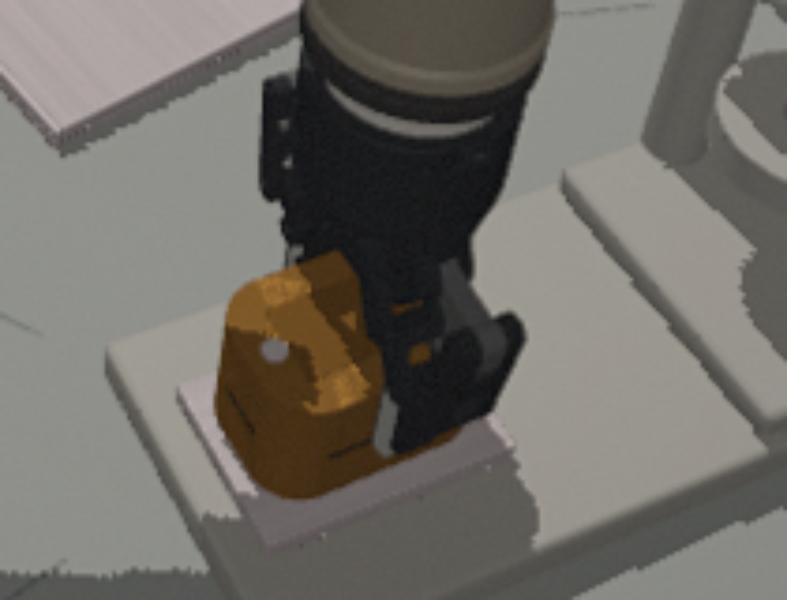

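Call:
{"method": "move_arm", "body": {
  "gripper": [0.4, 0.4, 0.4, 0.4, 0.4],
  "xyz": [
    [0.2, 0.1, 0.2],
    [0.2, 0.1, 0.4],
    [0.2, 0.1, 0.55],
    [0.2, 0.1, 0.65],
    [0.2, 0.1, 0.65]
  ],
  "twist": [0, 0, 0, 0, 0]
}}

```text
t: 17.02
eef_pos: [0.51, -0.3477, 0.1217]
tool_rot: [-0.0, 1.0, -0.021, -0.0]
contact_force: [-0.5, -0.7, -5.7]
gripper_width: 0.72
```

```bash
python3 - <<'E'
from h import *
d=save('side','s10')
cv2.imwrite('pics/s10c.png',cv2.resize(d['pixels'][260:420,270:480,::-1],(787,600)))
E
python3 go.py .509 -.3455 .121 -92.4
```

```text
t 17.07 pos [ 0.51   -0.3477  0.1217] jaw -92.4 zax [ 0.  0. -1.] g 0.716 F [ 0.2 -0.  -6.5] q [-0.06  0.77  0.81  1.87 -0.74  0.84 -0.48]
shift cm [-0.11 -0.22  0.07] twist -0.0 rows 0.06109914247034119
```

View pics/s10c.png

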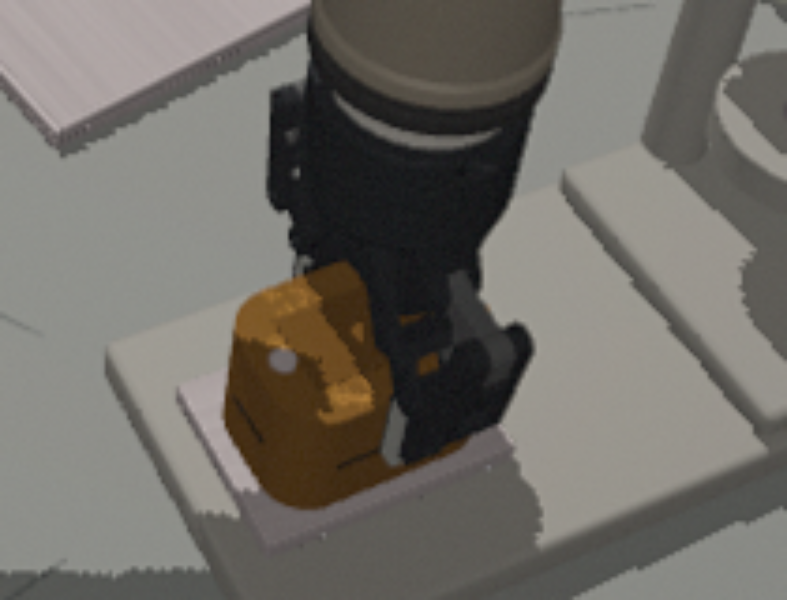

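Call:
{"method": "move_arm", "body": {
  "gripper": [0.4, 0.4, 0.4, 0.4, 0.4],
  "xyz": [
    [0, 0, 0.1],
    [0, 0, 0.2],
    [0, 0, 0.25],
    [0, 0, 0.25],
    [0, 0, 0.25]
  ],
  "twist": [0, 0, 0, 0, 0]
}}

```text
t: 17.48
eef_pos: [0.51, -0.3479, 0.1211]
tool_rot: [-0.001, 1.0, -0.021, 0.001]
contact_force: [-5.6, 6.9, 12.7]
gripper_width: 0.713
```

```bash
python3 go.py
```

```text
t 17.48 pos [ 0.51   -0.3479  0.1211] jaw -92.4 zax [ 0.001  0.001 -1.   ] g 0.713 F [-5.6  6.9 12.7] q [-0.06  0.77  0.8   1.87 -0.74  0.83 -0.48]
```

Call:
{"method": "move_arm", "body": {
  "gripper": [0.8, 1, 1, 1, 1],
  "xyz": [
    [0, 0, -0.1],
    [0, 0, -0.1],
    [0, 0, -0.1],
    [0, 0, -2.5],
    [0, 0, -6]
  ],
  "twist": [0, 0, 0, 0, 0]
}}

```text
t: 17.9
eef_pos: [0.5089, -0.3465, 0.1772]
tool_rot: [-0.001, 1.0, -0.021, -0.003]
contact_force: [0.3, 0.2, 0.9]
gripper_width: 1.003
```

```bash
python3 go.py .5789 .3326 .2 8.6
python3 - <<'E'
from h import *
d=save('wrist','w11'); d=save('side','s11')
cv2.imwrite('pics/s11c.png',cv2.resize(d['pixels'][260:420,270:480,::-1],(787,600)))
E
```

```text
t 17.9 pos [ 0.5089 -0.3465  0.1772] jaw -92.4 zax [-0.005  0.002 -1.   ] g 1.003 F [0.3 0.2 0.9] q [-0.11  0.7   0.88  1.85 -0.67  0.93 -0.53]
shift cm [  4.12 -68.15  -2.15] twist -1.763 rows 16.38183672885217
```

View pics/s11c.png

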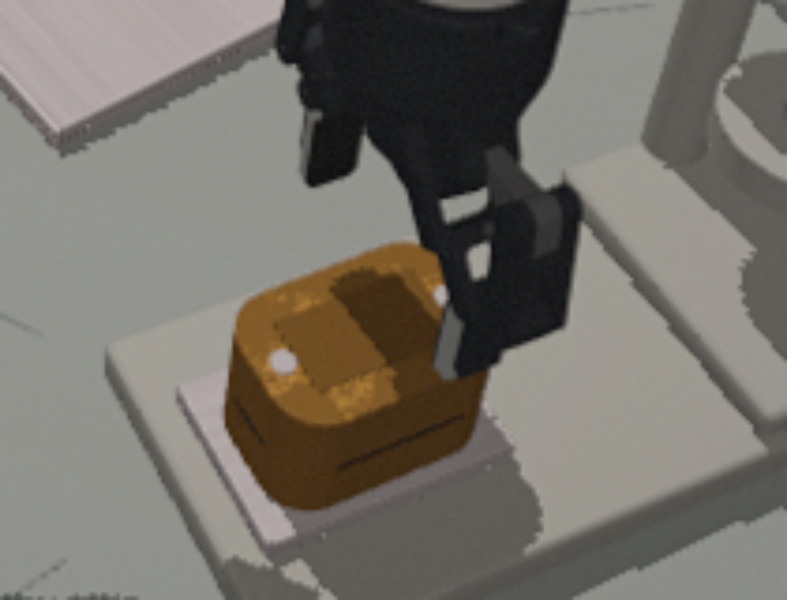

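View pics/w11.png

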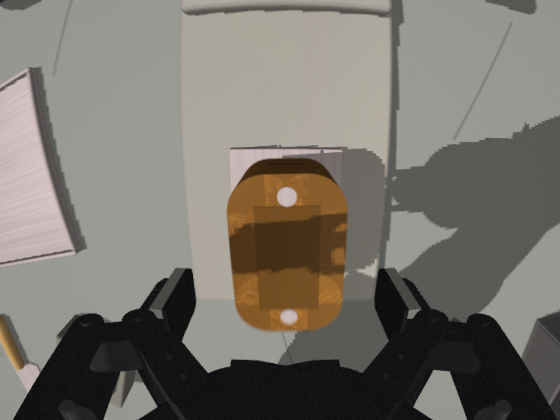

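Call:
{"method": "move_arm", "body": {
  "gripper": [1, 1, 1, 1, 1],
  "xyz": [
    [0, 0, -3],
    [1, -4, -3],
    [1.5, -8, -3],
    [2, -12, -3],
    [2.5, -16, -3]
  ],
  "twist": [0, -0.12, -0.24, -0.36, -0.48]
}}

```text
t: 18.42
eef_pos: [0.542, -0.1874, 0.2092]
tool_rot: [0.0, 0.976, 0.22, 0.0]
contact_force: [1.6, -0.5, 0.5]
gripper_width: 1.001
```

```bash
cat > fl2.py <<'E'
from fit import *
import fit
D={c:save(c,'f2'+c) for c in ['side','scene']}; fit.D=D
ms={}
for c in D:
    for x in cut_out('flask_center',c):
        ys,xs=np.nonzero(x['pixels']); u,v=proj(D[c],[[.508,-.346,.06]])[0]
        if abs(xs.mean()-u)<12 and abs(ys.mean()-v)<12: np.save(f'f2{c}.npy',x['pixels']); ms[c]=f'f2{c}.npy'; print(c,x['pixels'].sum(),x['p']); break
P=box(.095,.062,.056,.02,.032)
for c in ms: fit.fit(c,P,[.508,-.346,-.04],{c:ms[c]})
im=D['side']['pixels'][:,:,::-1].copy()
im=cv2.resize(im[260:420,270:480],(840,640),interpolation=cv2.INTER_CUBIC)
a=np.radians(-2.4); Q=box(.110,.076,.0,.001,.032)[:24]
Q=Q@np.array([[np.cos(a),np.sin(a),0],[-np.sin(a),np.cos(a),0],[0,0,1]])+[.5075,-.3465,0]
cv2.polylines(im,[((proj(D['side'],Q)+.5-[270,260])*4).astype(np.int32)],True,(0,255,0),1)
cv2.imwrite('pics/f2c.png',cv2.resize(im,(787,600)))
E
python3 fl2.py;python3 go.py .5789 .3326 .2 8.6
```

```text
platen [ 0.5069 -0.3472  0.032 ] [[0.454, -0.307], [0.564, -0.311], [0.559, -0.388], [0.451, -0.382]]
0.109 -2.0
0.108 -2.7
0.075 87.2
0.076 86.4
side 3929 0.86
side [ 0.5087 -0.3468 -0.0173] -1.0 0.019
t 18.62 pos [ 0.5423 -0.1877  0.2091] jaw -64.8 zax [ 0.  0. -1.] g 1.001 F [-0.6  0.  -0. ] q [-0.39  0.55  0.83  1.93 -0.52  0.89 -0.42]
shift cm [ 25.47 -45.51   0.93] twist -1.281 rows 12.509062894161495
```

View pics/f2c.png

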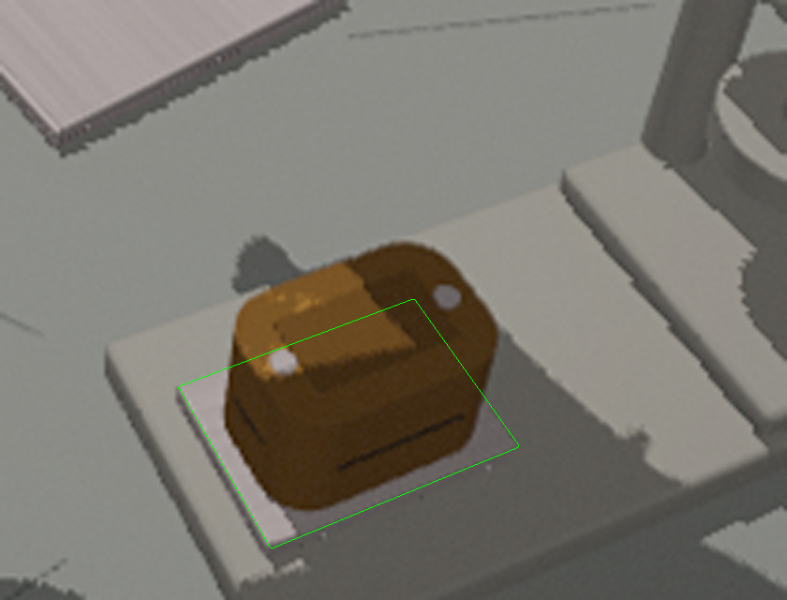

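The flask sits within about 1–2 mm and 1.5° of the platen. Next I fetch the canister.

Call:
{"method": "move_arm", "body": {
  "gripper": [1, 1, 1, 1, 1],
  "xyz": [
    [2, -3.5, 0],
    [4, -7, 0.2],
    [6, -10.5, 0.3],
    [8, -14, 0.4],
    [10, -17.5, 0.5]
  ],
  "twist": [-0.12, -0.24, -0.36, -0.48, -0.6]
}}

```text
t: 19.03
eef_pos: [0.5583, 0.0113, 0.2044]
tool_rot: [0.001, 0.868, 0.496, 0.0]
contact_force: [0.5, -0.2, 0.2]
gripper_width: 1.001
```

```bash
python3 go.py .5789 .3326 .2 8.6
```

```text
t 19.03 pos [0.5583 0.0113 0.2044] jaw -30.5 zax [ 0.001 -0.001 -1.   ] g 1.001 F [ 0.5 -0.2  0.2] q [-0.66  0.48  0.68  1.96 -0.41  0.83 -0.28]
shift cm [ 28.73 -14.53   0.4 ] twist -0.682 rows 7.7217323317577025
```

Call:
{"method": "move_arm", "body": {
  "gripper": [1, 1, 1, 1, 1],
  "xyz": [
    [3.5, -1.7, 0],
    [7, -3.5, 0],
    [10.5, -5.3, 0],
    [14, -7, 0],
    [17.5, -8.8, 0.2]
  ],
  "twist": [-0.12, -0.24, -0.36, -0.48, -0.6]
}}

```text
t: 19.45
eef_pos: [0.5725, 0.2069, 0.2026]
tool_rot: [0.001, 0.683, 0.731, 0.0]
contact_force: [-0.2, -0.9, -0.8]
gripper_width: 0.998
```

```bash
python3 go.py .5789 .3326 .2 8.6
```

```text
t 19.45 pos [0.5725 0.2069 0.2026] jaw 3.9 zax [ 0.002 -0.001 -1.   ] g 0.998 F [-0.2 -0.9 -0.8] q [-0.82  0.52  0.5   1.84 -0.32  0.86 -0.1 ]
shift cm [12.5   1.5   0.25] twist -0.082 rows 3.0197757117990385
```

Call:
{"method": "move_arm", "body": {
  "gripper": [1, 1, 1, 1, 1],
  "xyz": [
    [4, 0.5, 0],
    [8, 1, 0.5],
    [11.7, 1.3, 1.5],
    [11.7, 1.3, 2.5],
    [11.7, 1.3, 2.5]
  ],
  "twist": [-0.08, -0.08, -0.08, -0.08, -0.08]
}}

```text
t: 19.87
eef_pos: [0.5758, 0.3259, 0.1744]
tool_rot: [-0.0, 0.653, 0.758, -0.002]
contact_force: [-0.2, -1.1, -0.7]
gripper_width: 1.0
```

```bash
python3 -c "
from h import *
save('wrist','w12')"; python3 go.py .5789 .3326 .096 8.6
```

```text
t 19.92 pos [0.5767 0.3234 0.1756] jaw 8.3 zax [-0.001 -0.003 -1.   ] g 0.998 F [-0.1 -1.3  0.1] q [-0.92  0.63  0.45  1.72 -0.34  0.88 -0.18]
shift cm [0.9  0.37 7.96] twist -0.005 rows 1.9230478561099646
```

View pics/w12.png

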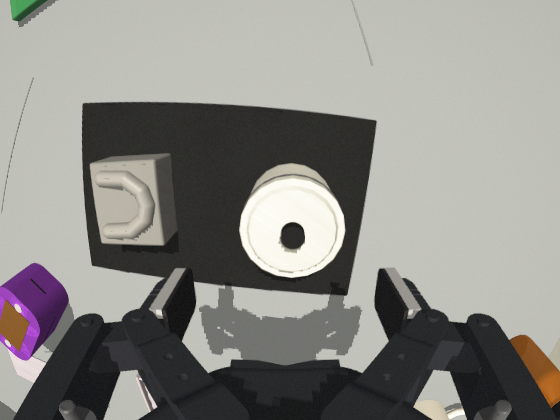

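Call:
{"method": "move_arm", "body": {
  "gripper": [1, 1, 1, 1, 1],
  "xyz": [
    [0.9, 0.2, 2],
    [0.9, 0.2, 4.5],
    [0.9, 0.2, 7],
    [0.9, 0.2, 7.9],
    [0.9, 0.2, 7.9]
  ],
  "twist": [0, 0, 0, 0, 0]
}}

```text
t: 20.33
eef_pos: [0.577, 0.3308, 0.0964]
tool_rot: [0.0, 0.655, 0.756, -0.002]
contact_force: [0.2, 0.9, 0.7]
gripper_width: 1.0
```

Call:
{"method": "move_arm", "body": {
  "gripper": [0.6, 0.4, 0.4, 0.4, 0.4],
  "xyz": [
    [0, 0, 0],
    [0, 0, 0],
    [0, 0, 0],
    [0, 0, 0],
    [0, 0, 0]
  ],
  "twist": [0, 0, 0, 0, 0],
  "squeeze": 40
}}

```text
t: 20.75
eef_pos: [0.5786, 0.334, 0.1004]
tool_rot: [0.001, 0.654, 0.757, 0.002]
contact_force: [1.5, -1.5, 8.3]
gripper_width: 0.74
```

```bash
python3 go.py .5476 .0683 .17 8.6
```

```text
t 20.75 pos [0.5786 0.334  0.1004] jaw 8.4 zax [ 0.003  0.001 -1.   ] g 0.74 F [ 1.5 -1.5  8.3] q [-0.9   0.73  0.4   1.73 -0.39  0.75 -0.15]
shift cm [-25.83  -6.92  -7.01] twist -0.004 rows 6.628027809892443
```

Call:
{"method": "move_arm", "body": {
  "gripper": [0.4, 0.4, 0.4, 0.4, 0.4],
  "xyz": [
    [0, 0, -1],
    [0, 0, -4],
    [-0.5, 0, -7],
    [-3.5, -1, -8],
    [-7, -2, -8]
  ],
  "twist": [0, 0, 0, 0, 0]
}}

```text
t: 21.17
eef_pos: [0.5686, 0.2655, 0.1822]
tool_rot: [0.0, 0.651, 0.759, 0.004]
contact_force: [0.8, -1.1, -1.9]
gripper_width: 0.735
```

```bash
python3 go.py .5476 .0697 .17 8.6
```

```text
t 21.17 pos [0.5686 0.2655 0.1822] jaw 8.7 zax [ 0.006  0.005 -1.   ] g 0.735 F [ 0.8 -1.1 -1.9] q [-0.87  0.57  0.46  1.81 -0.33  0.84 -0.1 ]
shift cm [-19.04  -5.06   1.11] twist 0.002 rows 4.7313071874764505
```

Call:
{"method": "move_arm", "body": {
  "gripper": [0.4, 0.4, 0.4, 0.4, 0.4],
  "xyz": [
    [-4, -1.1, 0],
    [-8, -2.2, 0.2],
    [-12, -3.3, 0.4],
    [-16, -4.3, 0.7],
    [-18.4, -4.9, 1]
  ],
  "twist": [0, 0, 0, 0, 0]
}}

```text
t: 21.58
eef_pos: [0.5449, 0.0679, 0.1691]
tool_rot: [0.0, 0.655, 0.756, -0.0]
contact_force: [1.0, -1.4, -1.9]
gripper_width: 0.74
```

Call:
{"method": "move_arm", "body": {
  "gripper": [0.4, 0.4],
  "xyz": [
    [0, 0, 0],
    [0, 0, 0]
  ],
  "twist": [0, 0, 0, 0]
}}

```text
schema error: expected 2 entries
```

```bash
python3 go.py .5476 .0697 .107 8.6
```

```text
t 21.58 pos [0.5449 0.0679 0.1691] jaw 8.2 zax [ 0.    -0.001 -1.   ] g 0.74 F [ 1.  -1.4 -1.9] q [-0.61  0.48  0.47  2.   -0.32  0.73  0.2 ]
shift cm [0.14 0.29 6.21] twist -0.007 rows 1.4920064557740198
```

Call:
{"method": "move_arm", "body": {
  "gripper": [0.4, 0.4, 0.4, 0.4, 0.4],
  "xyz": [
    [0, 0.3, 1],
    [0, 0.3, 2.5],
    [0, 0.3, 4],
    [0, 0.3, 5],
    [0, 0.3, 5]
  ],
  "twist": [0, 0, 0, 0, 0]
}}

```text
t: 22.0
eef_pos: [0.5478, 0.0737, 0.1167]
tool_rot: [-0.001, 0.653, 0.757, -0.001]
contact_force: [-0.5, -0.6, -0.9]
gripper_width: 0.739
```

```bash
python3 - <<'E'
from h import *
d=save('side','s13')
cv2.imwrite('pics/s13c.png',cv2.resize(d['pixels'][140:310,170:370,::-1],(706,600)))
E
python3 go.py .5476 .0697 .1014 8.6
```

```text
t 22.05 pos [0.5484 0.0737 0.1177] jaw 8.5 zax [-0.002 -0.    -1.   ] g 0.734 F [ 0.2 -0.5 -1.2] q [-0.57  0.57  0.42  2.01 -0.37  0.64  0.24]
shift cm [-0.38 -0.13  1.63] twist -0.003 rows 0.40296178180339104
```

View pics/s13c.png

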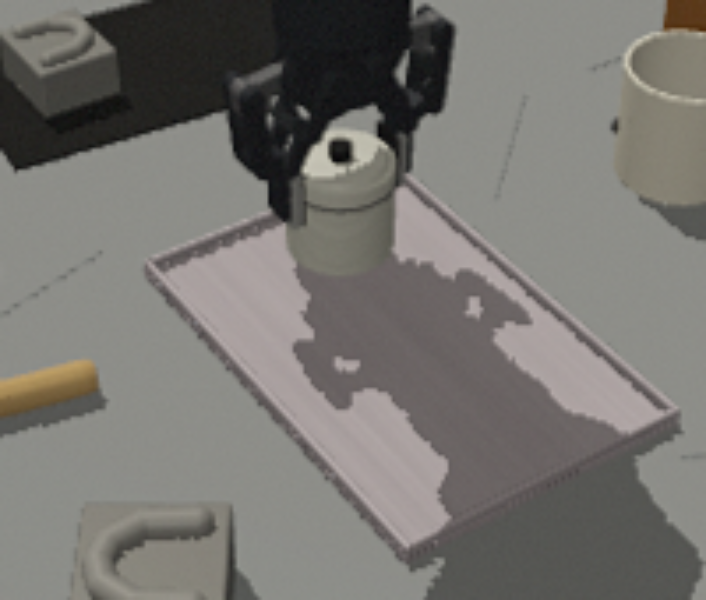

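Upright over its spot. I lower it.

Call:
{"method": "move_arm", "body": {
  "gripper": [0.4, 0.4, 0.4, 0.4, 0.4],
  "xyz": [
    [-0.4, -0.1, 0.5],
    [-0.4, -0.1, 0.9],
    [-0.4, -0.1, 1.3],
    [-0.4, -0.1, 1.5],
    [-0.4, -0.1, 1.55]
  ],
  "twist": [0, 0, 0, 0, 0]
}}

```text
t: 22.47
eef_pos: [0.5484, 0.0692, 0.1024]
tool_rot: [-0.0, 0.653, 0.757, -0.0]
contact_force: [0.3, 0.7, -1.4]
gripper_width: 0.735
```

Call:
{"method": "move_arm", "body": {
  "gripper": [0.4, 0.4, 0.4],
  "xyz": [
    [0, 0, 0.1],
    [0, 0, 0.15],
    [0, 0, 0.15]
  ],
  "twist": [0, 0, 0]
}}

```text
t: 22.72
eef_pos: [0.5487, 0.0692, 0.1014]
tool_rot: [0.0, 0.653, 0.757, 0.0]
contact_force: [-0.4, 0.3, -1.4]
gripper_width: 0.736
```

Call:
{"method": "move_arm", "body": {
  "gripper": [0.4, 0.4, 0.4],
  "xyz": [
    [0, 0, 0.1],
    [0, 0, 0.15],
    [0, 0, 0.15]
  ],
  "twist": [0, 0, 0]
}}

```text
t: 22.97
eef_pos: [0.5487, 0.0692, 0.1012]
tool_rot: [-0.0, 0.653, 0.757, 0.001]
contact_force: [-6.6, -0.1, 17.2]
gripper_width: 0.736
```

Contact. I release and rise.

Call:
{"method": "move_arm", "body": {
  "gripper": [0.9, 1, 1, 1, 1],
  "xyz": [
    [0, 0, -0.1],
    [0, 0, -0.1],
    [0, 0, -0.1],
    [0, 0, -2.5],
    [0, 0, -6]
  ],
  "twist": [0, 0, 0, 0, 0]
}}

```text
t: 23.38
eef_pos: [0.5466, 0.069, 0.1576]
tool_rot: [-0.002, 0.653, 0.757, -0.003]
contact_force: [0.5, -0.2, -0.3]
gripper_width: 0.998
```

```bash
python3 go.py .4579 .3271 .17 8.6
```

```text
t 23.38 pos [0.5466 0.069  0.1576] jaw 8.4 zax [-0.006 -0.002 -1.   ] g 0.998 F [ 0.5 -0.2 -0.3] q [-0.6   0.5   0.46  2.   -0.33  0.72  0.21]
shift cm [26.83 -4.99 -1.23] twist -0.003 rows 6.551427216268859
```

Call:
{"method": "move_arm", "body": {
  "gripper": [1, 1, 1, 1, 1],
  "xyz": [
    [2, -0.3, -2.5],
    [6, -1.1, -2.5],
    [10, -1.8, -2.5],
    [14, -2.6, -2.5],
    [18, -3.3, -2]
  ],
  "twist": [0, 0, 0, 0, 0]
}}

```text
t: 23.8
eef_pos: [0.4892, 0.2442, 0.1806]
tool_rot: [0.0, 0.653, 0.757, 0.001]
contact_force: [1.1, 0.4, -0.6]
gripper_width: 1.001
```

```bash
python3 go.py .4579 .3271 .15 8.6
```

```text
t 23.8 pos [0.4892 0.2442 0.1806] jaw 8.4 zax [ 0.002  0.001 -1.   ] g 1.001 F [ 1.1  0.4 -0.6] q [-0.95  0.46  0.47  2.   -0.3   0.75 -0.15]
shift cm [ 8.66 -1.89  3.06] twist -0.004 rows 2.2480562174653396
```

Call:
{"method": "move_arm", "body": {
  "gripper": [1, 1, 1, 1, 1],
  "xyz": [
    [4, -0.9, 0.5],
    [7.8, -1.7, 1.5],
    [7.8, -1.7, 3],
    [7.8, -1.7, 3],
    [7.8, -1.7, 3]
  ],
  "twist": [0, 0, 0, 0, 0]
}}

```text
t: 24.22
eef_pos: [0.4609, 0.3166, 0.1491]
tool_rot: [0.0, 0.653, 0.757, -0.001]
contact_force: [-0.0, -0.9, -0.3]
gripper_width: 1.0
```

```bash
python3 -c "
from h import *
save('wrist','w14')"; python3 go.py .4579 .3271 .083 8.6
```

```text
t 24.27 pos [0.4618 0.3159 0.1498] jaw 8.3 zax [ 0.    -0.001 -1.   ] g 0.999 F [ 0.   0.  -0.2] q [-1.05  0.52  0.44  1.98 -0.33  0.71 -0.26]
shift cm [ 1.17 -0.22  6.68] twist -0.005 rows 1.6268223789733374
```

View pics/w14.png

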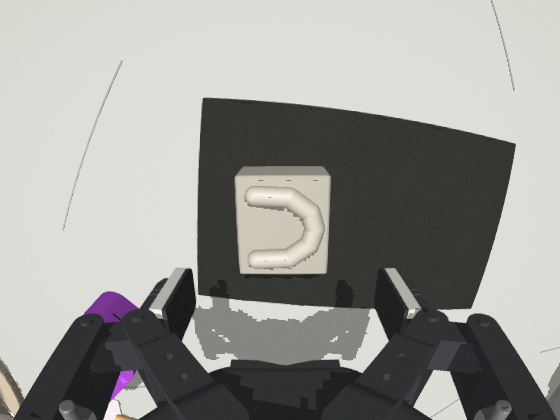

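Call:
{"method": "move_arm", "body": {
  "gripper": [1, 1, 1, 1, 1],
  "xyz": [
    [1.2, -0.2, 2],
    [1.2, -0.2, 4.5],
    [1.2, -0.2, 6],
    [1.2, -0.2, 6.7],
    [1.2, -0.2, 6.7]
  ],
  "twist": [0, 0, 0, 0, 0]
}}

```text
t: 24.68
eef_pos: [0.458, 0.3269, 0.0821]
tool_rot: [0.0, 0.654, 0.756, -0.001]
contact_force: [0.5, -0.5, 0.9]
gripper_width: 0.998
```

Call:
{"method": "move_arm", "body": {
  "gripper": [0.5, 0.3, 0.3, 0.3, 0.3],
  "xyz": [
    [0, 0, 0],
    [0, 0, 0],
    [0, 0, 0],
    [0, 0, 0],
    [0, 0, 0]
  ],
  "twist": [0, 0, 0, 0, 0]
}}

```text
t: 25.1
eef_pos: [0.4585, 0.3287, 0.0842]
tool_rot: [0.0, 0.654, 0.757, 0.001]
contact_force: [-1.1, -2.2, 5.9]
gripper_width: 0.648
```

```bash
python3 go.py .5503 -.0772 .19 8.6
```

```text
t 25.1 pos [0.4585 0.3287 0.0842] jaw 8.4 zax [ 0.002  0.001 -1.   ] g 0.648 F [-1.1 -2.2  5.9] q [-1.02  0.63  0.37  1.99 -0.4   0.59 -0.23]
shift cm [-41.48   3.19 -10.62] twist -0.004 rows 10.297682430588248
```

Call:
{"method": "move_arm", "body": {
  "gripper": [0.3, 0.3, 0.3, 0.3, 0.3],
  "xyz": [
    [0, 0, -1],
    [0, 0, -4],
    [0, 0, -8],
    [-2, 0.2, -11],
    [-5.5, 0.4, -11.5]
  ],
  "twist": [0, 0, 0, 0, 0]
}}

```text
t: 25.52
eef_pos: [0.4713, 0.2799, 0.2035]
tool_rot: [0.0, 0.651, 0.759, 0.005]
contact_force: [1.8, -0.2, -3.1]
gripper_width: 0.649
```

```bash
python3 go.py .5503 -.0756 .19 8.6
```

```text
t 25.52 pos [0.4713 0.2799 0.2035] jaw 8.8 zax [ 0.007  0.008 -1.   ] g 0.649 F [ 1.8 -0.2 -3.1] q [-1.03  0.42  0.49  1.98 -0.28  0.79 -0.23]
shift cm [-36.35   2.36   1.11] twist 0.004 rows 8.73862298115753
```

Call:
{"method": "move_arm", "body": {
  "gripper": [0.3, 0.3, 0.3, 0.3, 0.3],
  "xyz": [
    [-4, 0.3, 0],
    [-8, 0.5, 0],
    [-12, 0.8, 0],
    [-16, 1, 0],
    [-20, 1.3, 0]
  ],
  "twist": [0, 0, 0, 0, 0]
}}

```text
t: 25.93
eef_pos: [0.5114, 0.077, 0.1986]
tool_rot: [-0.0, 0.653, 0.757, 0.0]
contact_force: [1.4, 0.7, -3.6]
gripper_width: 0.645
```

```bash
python3 go.py .5503 -.0756 .19 8.6
```

```text
t 25.93 pos [0.5114 0.077  0.1986] jaw 8.4 zax [ 0.     0.001 -1.   ] g 0.645 F [ 1.4  0.7 -3.6] q [-0.69  0.39  0.53  2.05 -0.28  0.76  0.15]
shift cm [-15.67   1.61   0.85] twist -0.003 rows 3.7831013176090287
```

Call:
{"method": "move_arm", "body": {
  "gripper": [0.3, 0.3, 0.3, 0.3, 0.3],
  "xyz": [
    [-4, 0.4, 0],
    [-8, 0.8, 0],
    [-12, 1.2, 0.2],
    [-14.8, 1.6, 0.5],
    [-14.8, 1.6, 1]
  ],
  "twist": [0, 0, 0, 0, 0]
}}

```text
t: 26.35
eef_pos: [0.5502, -0.0731, 0.1895]
tool_rot: [0.003, 0.657, 0.754, -0.0]
contact_force: [0.4, 0.4, -3.0]
gripper_width: 0.649
```

```bash
python3 -c "
from h import *
save('wrist','w15')"; python3 go.py .5503 -.0756 .0852 8.6
```

```text
t 26.4 pos [ 0.549  -0.0693  0.1879] jaw 8.0 zax [ 0.001 -0.002 -1.   ] g 0.649 F [-0.8  0.1 -3.2] q [-0.4   0.47  0.53  1.98 -0.32  0.78  0.46]
shift cm [-0.62  0.03 10.27] twist -0.01 rows 2.4674810034373835
```

View pics/w15.png

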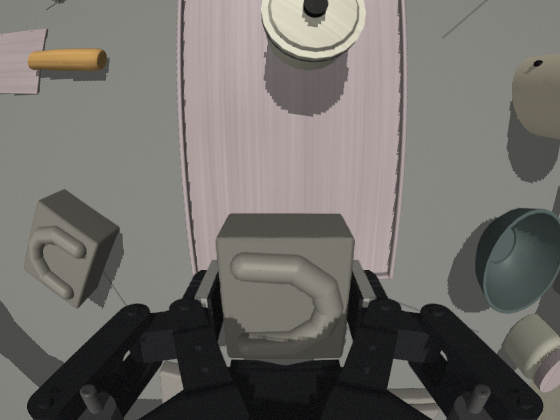

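Call:
{"method": "move_arm", "body": {
  "gripper": [0.3, 0.3, 0.3, 0.3, 0.3],
  "xyz": [
    [-0.7, 0, 2],
    [-0.7, 0, 5],
    [-0.7, 0, 7.5],
    [-0.7, 0, 9.2],
    [-0.7, 0, 9.5]
  ],
  "twist": [-0.01, -0.01, -0.01, -0.01, -0.01]
}}

```text
t: 26.82
eef_pos: [0.5482, -0.0702, 0.0903]
tool_rot: [-0.002, 0.649, 0.761, -0.001]
contact_force: [-0.7, -0.7, -2.2]
gripper_width: 0.644
```

Call:
{"method": "move_arm", "body": {
  "gripper": [0.3],
  "xyz": [
    [0, 0, 0]
  ],
  "twist": [0]
}}

```text
t: 26.9
eef_pos: [0.5495, -0.0709, 0.0922]
tool_rot: [-0.001, 0.649, 0.761, -0.001]
contact_force: [0.7, 0.1, -3.1]
gripper_width: 0.647
```

```bash
python3 go.py .5503 -.0756 .0852 8.6
```

```text
t 26.9 pos [ 0.5495 -0.0709  0.0922] jaw 9.1 zax [-0.002  0.001 -1.   ] g 0.647 F [ 0.7  0.1 -3.1] q [-0.31  0.61  0.42  2.01 -0.43  0.6   0.56]
shift cm [-0.48  0.    0.7 ] twist 0.008 rows 0.20402176243965053
```

Call:
{"method": "move_arm", "body": {
  "gripper": [0.3, 0.3, 0.3, 0.3, 0.3],
  "xyz": [
    [-0.5, 0, 0.3],
    [-0.5, 0, 0.5],
    [-0.5, 0, 0.65],
    [-0.5, 0, 0.75],
    [-0.5, 0, 0.75]
  ],
  "twist": [0, 0, 0, 0, 0]
}}

```text
t: 27.32
eef_pos: [0.5512, -0.0769, 0.0856]
tool_rot: [0.0, 0.649, 0.76, 0.0]
contact_force: [-0.1, 0.8, -3.1]
gripper_width: 0.648
```

Call:
{"method": "move_arm", "body": {
  "gripper": [0.3, 0.3, 0.3],
  "xyz": [
    [0, 0, 0.05],
    [0, 0, 0.1],
    [0, 0, 0.1]
  ],
  "twist": [0, 0, 0]
}}

```text
t: 27.57
eef_pos: [0.5512, -0.077, 0.0852]
tool_rot: [-0.0, 0.65, 0.76, 0.0]
contact_force: [-2.9, 0.5, 7.6]
gripper_width: 0.644
```

Contact. I release.

Call:
{"method": "move_arm", "body": {
  "gripper": [0.8, 1, 1, 1, 1],
  "xyz": [
    [0, 0, 0],
    [0, 0, 0],
    [0, 0, 0],
    [0, 0, -2.5],
    [0, 0, -6]
  ],
  "twist": [0, 0, 0, 0, 0]
}}

```text
t: 27.98
eef_pos: [0.5492, -0.0768, 0.1424]
tool_rot: [-0.002, 0.649, 0.76, -0.002]
contact_force: [0.9, 0.8, 1.0]
gripper_width: 0.999
```

Call:
{"method": "move_arm", "body": {
  "gripper": [1, 1, 1, 1, 1],
  "xyz": [
    [0, 0, -4],
    [0, 0, -8],
    [0, 0, -12],
    [0, 0, -16],
    [0, 0, -16]
  ],
  "twist": [0, 0, 0, 0, 0]
}}

```text
t: 28.4
eef_pos: [0.5544, -0.0784, 0.312]
tool_rot: [0.005, 0.65, 0.76, 0.004]
contact_force: [0.7, -0.3, 0.3]
gripper_width: 0.999
```

```bash
cat > chk.py <<'E'
from fit import *
import fit,sys
n=sys.argv[1]
D={c:save(c,n+c) for c in ['side','scene']}; fit.D=D
can=np.vstack([box(.064,.064,.058,.032,.004),[[0,0,.074]]])
O={'stone_center':(box(.056,.064,.034,.001,.004),[.549,-.077,.15]),'canister_center':(can,[.548,.069,0]),'flask_center':(box(.095,.062,.056,.02,.032),[.508,-.3465,-.03])}
for q,(P,x0) in O.items():
  for c in D:
    read_camera
    print(c,q,[np.round(s['centre'],3).tolist() for s in spot_point(q,c)])
    for x in cut_out(q,c):
        ys,xs=np.nonzero(x['pixels']); u,v=proj(D[c],[[x0[0],x0[1],.03]])[0]
        if abs(xs.mean()-u)<15 and abs(ys.mean()-v)<25: np.save('tmp.npy',x['pixels']); fit.fit(c,P,x0,{c:'tmp.npy'}); break
for q in ['mug','bowl']: print(q,[np.round(s['centre'],3).tolist() for c in D for s in spot_point(q,c)[:1]])
E
python3 chk.py z1; python3 go.py
```

```text
platen [ 0.5069 -0.3472  0.032 ] [[0.454, -0.307], [0.564, -0.311], [0.559, -0.388], [0.451, -0.382]]
0.109 -2.0
0.108 -2.7
0.075 87.2
0.076 86.4
side stone_center [[0.55, -0.081, 0.023], [0.357, -0.137, 0.023], [0.549, 0.066, 0.032]]
scene stone_center [[0.55, -0.074, 0.027], [0.353, -0.135, 0.019]]
scene [ 0.5544 -0.0782  0.1387] 7.9 0.052
side canister_center [[0.549, 0.07, 0.032]]
side [0.5505 0.0723 0.0579] 3.3 0.042
scene canister_center [[0.552, 0.068, 0.032]]
scene [ 0.5526  0.0693 -0.1318] -7.6 0.039
side flask_center [[0.317, 0.186, 0.03]]
side [ 0.5087 -0.3464 -0.0176] -1.0 0.018
scene flask_center [[0.317, 0.182, 0.026], [0.504, -0.348, 0.062]]
scene [ 0.5118 -0.3468 -0.0038] -0.2 0.846
mug [[0.783, 0.073, -0.001], [0.782, 0.075, 0.001]]
bowl [[0.767, -0.078, -0.001], [0.784, 0.074, 0.0]]
t 29.3 pos [ 0.5511 -0.0771  0.3042] jaw 9.0 zax [ 0.  0. -1.] g 1.0 F [-0.8 -0.  -0.1] q [-0.46  0.32  0.61  1.87 -0.21  1.02  0.39]
```

View pics/z1side.png

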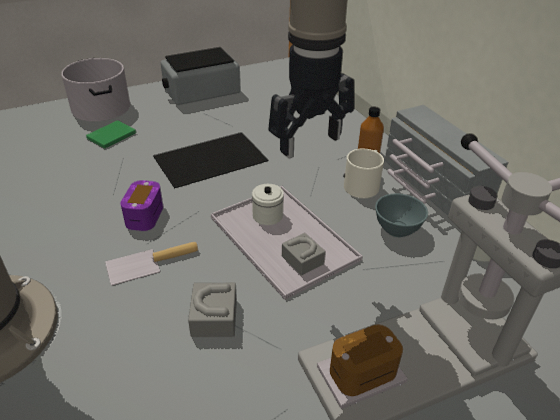

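View pics/z1scene.png

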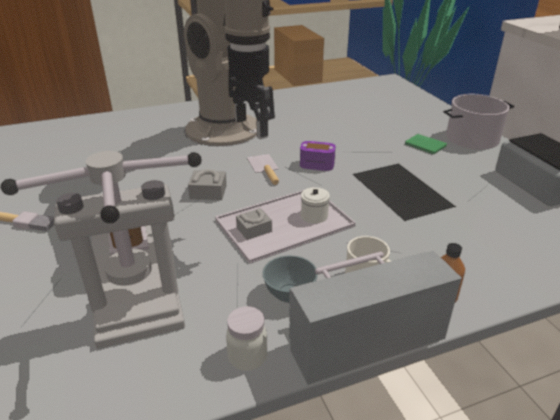

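```bash
python3 -c "
from station import *
print(hand_in())"
```

```text
the job is handed in; nothing more can be done
None
```

I set the stone base and the canister aside on the mat and put the flask on the press platen. Then I returned both to their places on the tray and handed the job in at about t = 29 s.

**Last checks**
- **Flask:** the side-camera fit puts it at (0.509, −0.346). That is about 1–2 mm from the estimated platen centre and within about 2° of square.
- **Stone base and canister:** both are upright, and my fits and the pictures put them about 2–5 mm from where they started; the limit is 15 mm.
- **Mug and bowl:** the mug reads within 2–3 mm of its first reading in both views, and the bowl does in the side view.
- **Gripper:** open and clear at about 0.30 m height.

**Checks that failed or disagreed**
- **Flask:** in the scene view it is mostly hidden by the press, so that fit failed (cost 0.85) and I ignored it.
- **Bowl:** the scene camera's last reading gave the mug's position, so I relied on the side view and the picture.
- **Stone base:** the side view gave no usable fit for it at the end, only a network reading of (0.550, −0.081). The scene view's fit was (0.554, −0.078).

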